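# Make up the carving kit and the sharpening kit

### The job

Make up two kits from the stock on the bench. Carving kit: lay the small slip stone flat on the base board of the two-railed tool rack, in the gap between the rails and midway along them, then rest the long gouge across both rails above it, square to the rails, with the middle of its handle at the middle of the rack. Sharpening kit: lay the big bench stone flat and stand the oil tin upright inside the shallow tray; set both stones down gently, and leave the short gouge and the jar where they are.

Things in the scene. Friction and masses are not known exactly. Their poses are not given: they have to be found in the camera images.
- rack: Fixed tool rack: plywood base board 150 x 120 mm (x by y), 8 mm thick, with two straight wooden rails standing on it along y. Each rail is 14 mm wide, 120 mm long and rises 30 mm above the board (top at z = 38 mm); the rails' centre lines are at x = +-55 mm, so the clear gap between them is 96 mm. Origin: centre of its underside, on the bench; z up.
- tray: Fixed shallow open wooden tray, no rails, outside 200 x 170 mm (x by y); floor 6 mm thick, low lip 6 mm thick all round, 14 mm high over all (8 mm above the tray's floor); inside 188 x 158 mm. Origin: centre of its underside, on the bench; z up.
- gouge: The long gouge: octagonal light wooden handle 150 mm long, 24 mm across flats, then a steel blade 90 mm long, about 20 mm wide and 4 mm thick; 240 mm over all. Lies on a handle flat. Origin: on the handle's axis, at the middle of the handle (12 mm above what it lies on); x along the tool towards the blade. It balances about 20 mm from the origin towards the blade. About 110 g.
- slip: The small slip stone: plain grey block 70 x 28 x 14 mm (x, y, z) with rounded edges, about 70 g. Origin: centre of its underside.
- stone: The big bench stone: two-layer grey block, dark below and light above, 110 x 44 x 24 mm (x, y, z), about 280 g. Origin: centre of its underside.
- tin: Honing-oil tin: upright round bare-metal can, 44 mm diameter, straight sides to 52 mm, then a cone to 60 mm and a 14 mm wide black cap to 70 mm height, about 120 g. Origin: centre of its underside; z up.
- palm: Bystander: the short palm gouge, octagonal wooden handle only 60 mm long and 24 mm across, blade 55 mm; 115 mm over all. Origin: on the handle's axis at the middle of the handle; x towards the blade. Stays where it is.
- jar: Bystander: round amber glass jar with a steel lid, 64 mm diameter, 85 mm high. Origin: centre of its underside. Stays where it is.
Not all that is in view belongs to the job. What is meant by the stone is not purple or red, and is the smaller of those in its own colour.

How it is judged (in metres and radians):
At the end, for the whole second after the job is handed in: Slip flat on rack board, within 34 mm of rack centre in x, 25 in y; gouge origin 46-54 mm above rack underside, within 15 mm in x, 30 in y, square within 0.2 rad either way round; stone flat and tin upright on the tray floor inside the lip (within 4 mm, 0.06 rad); all released, at rest (x of slip in the frame of rack between -0.034 and 0.034 m and y of slip in the frame of rack between -0.025 and 0.025 m and z of slip in the frame of rack between 0.004 and 0.012 m and angle between slip's own z axis and vertical below 0.08 rad and x of gouge in the frame of rack between -0.015 and 0.015 m and y of gouge in the frame of rack between -0.03 and 0.03 m and z of gouge in the frame of rack between 0.046 and 0.054 m and angle between the x axis of gouge and the x axis of rack, either way round below 0.2 rad and x of stone in the frame of tray between -0.09 and 0.09 m and y of stone in the frame of tray between -0.075 and 0.075 m and z of stone in the frame of tray between 0.002 and 0.009 m and angle between each of stone, tin's own z axis and vertical below 0.06 rad and x of tin in the frame of tray between -0.09 and 0.09 m and y of tin in the frame of tray between -0.075 and 0.075 m and z of tin in the frame of tray between 0.002 and 0.009 m and linear speed of each of slip, gouge, stone, tin below 0.02 m/s and contact force between the fingers and slip below 0.1 N and contact force between the fingers and gouge below 0.1 N and contact force between the fingers and stone below 0.1 N and contact force between the fingers and tin below 0.1 N); the robot touches nothing.
It fails at once if the short gouge is moved by more than 20 mm (distance of palm from where it was at the start of the episode above 0.02 m).
It fails at once if the jar is moved by more than 20 mm (distance of jar from where it was at the start of the episode above 0.02 m).
It fails at once if the slip stone is dropped (falls from over 13 mm) (contact force between the fingers and slip below 0.1 N and linear speed of slip above 0.5 m/s).
It fails at once if the bench stone is dropped (falls from over 13 mm) (contact force between the fingers and stone below 0.1 N and linear speed of stone above 0.5 m/s).
It also fails if it takes over 109 s, if anything falls off the work surface, if the arm or the gripper's body presses on something with over 40 N, if the wrist force passes 120 N, or if a joint passes its speed limit or range.

### The arm

A 6-joint arm with a two-finger parallel gripper is mounted at the origin on the work surface. World frame = base frame: x ahead of the robot, y to its left, z up, the work surface at z = 0. Lengths are in mm, angles in rad, forces in N, time in s.
With the tool pointing down it reaches from about 275 to 1000 mm from the base axis. Payload 8.4 kg.
Tool frame: the origin (TCP) lies at the centre of the arm's flange, where the gripper is bolted on; the fingertips stand r.tip_extent ahead of it and the grasp point (between the pads) lies 155 mm ahead of it (r.tip_extent is the distance from the TCP to the fingertips, in mm); z points along the fingers, y is the direction in which the jaws open and shut (so a half turn about z gives the same grasp; the last joint's range is limited). The gripper opens to 85 mm and grips with 20 to 120 N. Pads are 22 mm wide; open, the fingers measure 114 mm over their backs; the gripper's body (76 mm by 85 mm) begins 54 mm behind the grasp point. The pads swing forward as they close: fully open they stand 13 mm farther back than shut.
Start: joints at [-1.22, 0.353, 1.633, -0, 1.155, -0.002], TCP at [215.953, -586.51, 404.681] pointing down, gripper open.
Joint ranges: [-2.63, 2.63], [-0.92, 2.1], [0.06, 2.66], [-1.3, 4.44], [0, 2.69], [-3.02, 3.02]. Speed limits (rad/s): [2.22, 2.22, 2.79, 3.14, 3.14, 3.14].

### API

Orientations are given as [roll, pitch, yaw] about the fixed x, y, z axes, in that order (R = Rz(yaw) Ry(pitch) Rx(roll)).
In Python, from rig import sense, grab_frame, job, r gives the robot as it stands. The module is installed in compiled form; this text tells all that it offers.
- The arm moves only by the shell command python3 -m creep 'ROWS' [FORCE]. ROWS is JSON, a list of rows, each a list of 7 numbers: the turn, a rotation vector about the tool's x, y, z in rad, then the shift along the tool's x, y, z in mm, then the closure, from 0 (fully open) to 1 (shut). In form: [[wx, wy, wz, dx, dy, dz, fingers], ...]. A call has 1 to 10 rows; each row shifts and turns the pose as measured when the row begins, along the tool's axes as they then stand; what a row does not reach is not made up. A row lasts 1/12 s, in which the tool goes at most 41.7 mm and 7.16 degrees, less where a joint would pass 70% of its speed; a pose out of reach is approached as far as the arm can. A call with a gripper value outside its range is refused whole. The fingers move at their own pace and stop on an object; FORCE is the grip in N (left out, the last holds). Time passes only in rows, so rows that do not move let the fingers close. It gives the time, the measured TCP pose, the force and the opening at its end, in the units of the state.
- sense(): the state, without advancing time (a new reading comes with each control period).
- grab_frame(name): name is "scene" or "top" or "wrist"; returns a dict with "color" (420x560x3 uint8, red, green, blue), "mtx" (3x3 intrinsics, pixels), "T" (4x4, takes a point from camera to world coordinates). Camera axes: x right, y down, z forward; pixel columns grow to the right and rows downward; lengths in mm; the calibration is good to about 2 mm. The wrist camera is an equidistant fisheye: a pixel r from the principal point sees the ray r / f radians off the axis. A picture is of the moment at which its call begins. There is no depth.
- job.sign_off(): hands the job in, once; it reports no verdict.
The state is a dict: "clock": time; "qpos": joint angles; "qvel": joint speeds; "joint_efforts": joint torques, N m; "eef_pos": TCP position; "tcp_rot": TCP orientation; "contact_force": force on the tool from outside, world axes, zero at the start; "wrist_torque": the same for the moment, N m; "opening": opening from 0.0 (shut) to 1.0 (fully open).
Only numpy, scipy, OpenCV 4.12 (cv2) and the standard library are available. Lean on these libraries where they do the work, as an engineer would, in place of code of your own. Each camera call takes 0.05 s, during which the arm holds its last target.

## Working session

There is one attempt and no reset: what is moved stays moved. The work goes in short steps, Python scripts to look and compute and a shell command to move; the robot and the scene stay as the last step left them, time stands still between calls to the robot, and variables do not carry over. Pictures are saved under pics/ and viewed, and the job is handed in when it is done.

```bash
mkdir -p pics; python3 - <<'E'
from rig import sense, grab_frame, r
import cv2,pickle
print(sense(), r.tip_extent)
for n in("scene","top","wrist"):
    f=grab_frame(n); cv2.imwrite(f"pics/{n}0.png",f["color"][:,:,::-1]); pickle.dump(f,open(f"pics/{n}0.pkl","wb"))
    print(n,f["mtx"].round(1).tolist(),f["T"].round(3).tolist())
E
```

```text
{'clock': 0.0, 'qpos': array([-1.22041973e+00,  3.53632612e-01,  1.63415645e+00,  3.00472746e-05,
        1.15521508e+00, -2.41752734e-03]), 'qvel': array([ 0.00289889, -0.00101286, -0.00045878, -0.00023633,  0.00070764,
       -0.00071742]), 'joint_efforts': array([-6.74150033e-04, -6.05266142e+01, -3.42068052e+01, -2.12743163e-05,
        9.38176032e-03,  8.10760184e-05]), 'eef_pos': array([ 215.85939341, -586.27522404,  403.96167282]), 'tcp_rot': array([-3.14018124e+00, -3.08847747e-05,  3.52781956e-01]), 'contact_force': array([0.83257984, 0.39640345, 0.47863491]), 'wrist_torque': array([-0.02226956,  0.07161242, -0.02761057]), 'opening': 1.0005634090348179} 173.4
scene [[528.1, 0.0, 283.8], [0.0, 528.1, 205.3], [0.0, 0.0, 1.0]] [[0.832, 0.468, -0.298, 1031.094], [0.554, -0.705, 0.443, -747.568], [-0.003, -0.533, -0.846, 1440.795], [0.0, 0.0, 0.0, 1.0]]
top [[391.9, 0.0, 274.0], [0.0, 391.9, 211.2], [0.0, 0.0, 1.0]] [[-0.021, -0.989, 0.149, 365.978], [-1.0, 0.023, 0.012, -10.418], [-0.015, -0.148, -0.989, 979.221], [0.0, 0.0, 0.0, 1.0]]
wrist [[325.2, 0.0, 283.3], [0.0, 325.2, 207.0], [0.0, 0.0, 1.0]] [[0.347, -0.893, -0.287, 289.68], [-0.938, -0.331, -0.104, -558.683], [-0.002, 0.305, -0.952, 374.181], [0.0, 0.0, 0.0, 1.0]]
```

View pics/scene0.png

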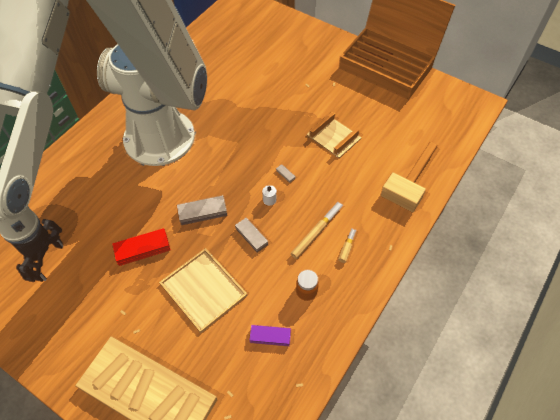

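View pics/top0.png

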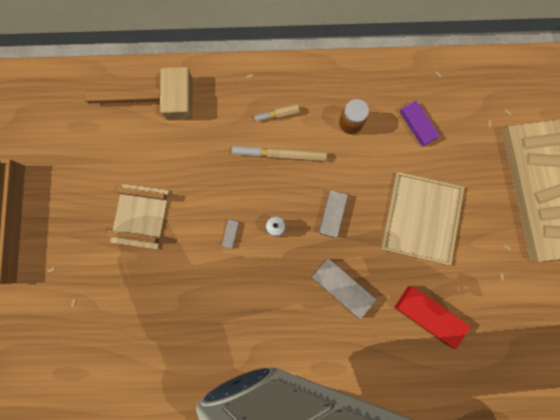

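View pics/wrist0.png

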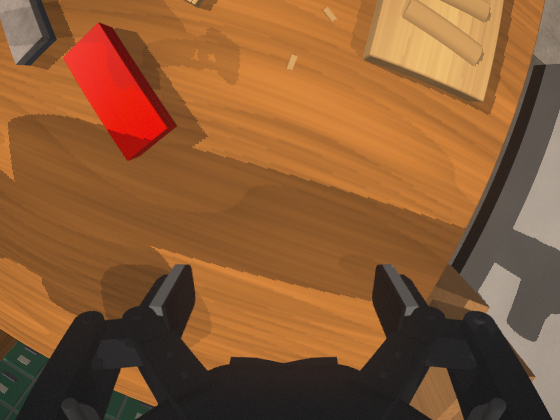

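The scene and top views show four blocks that could be taken for the stone, by top-view pixel: grey (334,214), a larger grey (344,288), red (432,317) and purple (420,124). The smaller of the grey pair is (334,214). The slip is at (230,235), the long gouge at (280,153), the palm gouge at (277,114), the tin at (276,226), the jar at (354,116), the rack at (140,216) and the tray at (424,218).

```bash
python3 - <<'E'
import cv2
t=cv2.imread("pics/top0.png")
c=cv2.resize(t[130:320,100:375],None,fx=2.9,fy=2.9,interpolation=cv2.INTER_CUBIC)
cv2.imwrite("pics/crop0.png",c)
E
```

```text
(no output)
```

View pics/crop0.png

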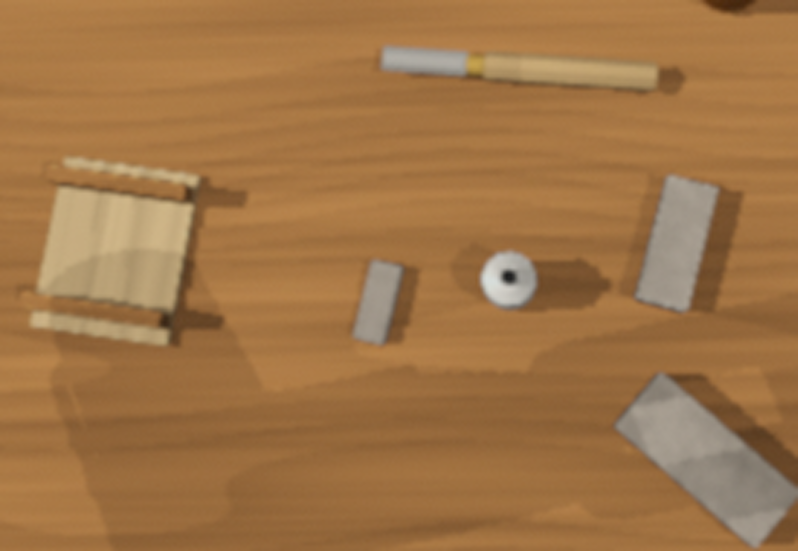

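The crop confirms it: the grey block at top-view (334,214) is about 46 px long and the other about 65 px, so it is the smaller grey one. The slip is at (230,235).

```bash
cat >h.py <<'E'
import numpy as np,cv2,pickle
def ray(f,uv,z):
    uv=np.atleast_2d(np.asarray(uv,float));K=f["mtx"];T=f["T"]
    d=np.c_[(uv[:,0]-K[0,2])/K[0,0],(uv[:,1]-K[1,2])/K[1,1]]
    if f.get("fish"):
        rr=np.hypot(d[:,0],d[:,1])+1e-12; d=np.c_[d*(np.sin(rr)/rr)[:,None],np.cos(rr)]
    else: d=np.c_[d,np.ones(len(d))]
    w=d@T[:3,:3].T; o=T[:3,3]
    return (o+w*((z-o[2])/w[:,2])[:,None])[:,:2]
def load(n):
    f=pickle.load(open(n,"rb")); f["fish"]=("wrist" in n); return f
def rect(p):
    (c,s,a)=cv2.minAreaRect(np.asarray(p,np.float32)); b=cv2.boxPoints((c,s,a))
    e=[b[1]-b[0],b[2]-b[1]]; L=max(e,key=np.linalg.norm)
    return np.round(c,1),np.round(sorted(s),1),round(float(np.arctan2(L[1],L[0])%np.pi),3)
def blobs(mask,minA=40):
    cs,_=cv2.findContours(mask.astype(np.uint8),cv2.RETR_EXTERNAL,cv2.CHAIN_APPROX_NONE)
    return [c[:,0,:] for c in cs if cv2.contourArea(c)>minA]
E
python3 - <<'E'
from h import *
for n,rois in(("top",dict(slip=(215,215,245,255,14),tin=(262,212,290,240,52),stone=(315,185,352,242,24),gouge=(228,142,332,166,24),tray=(376,168,470,268,14),rack=(108,180,174,252,38),jar=(338,96,370,136,85),palm=(250,100,302,126,24))),
  ("scene",dict(slip=(272,162,298,186,14),stone=(232,216,272,254,24),tin=(258,180,280,208,52),gouge=(286,198,346,262,24),tray=(156,246,250,334,14)))):
    f=load(f"pics/{n}0.pkl");hsv=cv2.cvtColor(f["color"],cv2.COLOR_RGB2HSV)
    for k,(a,b,c,d,z) in rois.items():
        h=hsv[b:d,a:c].astype(int)
        m=(h[...,1]<90) if k in("slip","tin","stone","jar") else ((h[...,1]<150)&(h[...,2]>130))
        for q in blobs(m):
            q=q+[a,b]; print(n,k,"px",q.min(0),q.max(0),*rect(ray(f,q,z)))
E
```

```text
top slip px [222 220] [238 248] [457.4 110.6] [29.  69.6] 2.893
top tin px [265 216] [284 236] [ 4.699e+02 -1.000e-01] [45.2 47.8] 3.118
top stone px [319 190] [347 237] [ 501.2 -144. ] [ 46.2 112.5] 2.854
top gouge px [265 145] [327 161] [658.4 -57.9] [ 38.1 156.1] 1.491
top gouge px [230 143] [265 156] [668.9  64.5] [34.  88.6] 1.545
top tray px [380 170] [465 266] [ 487.4 -365.7] [178.7 208.2] 2.888
top rack px [109 235] [158 249] [438.9 340.5] [ 19.8 122.4] 1.395
top rack px [111 193] [166 237] [505.6 329.8] [ 98.4 121.4] 1.412
top rack px [118 183] [169 194] [572.4 320.3] [ 15.2 126.9] 1.403
top jar px [344  99] [368 123] [ 738.4 -201.3] [57.3 60.6] 3.094
top palm px [253 110] [270 122] [756.6  27.7] [24.1 45.4] 1.8
top palm px [274 103] [299 117] [773.3 -36.8] [30.7 66.6] 1.773
scene slip px [276 165] [294 180] [460.9 108.3] [27.  69.3] 2.894
scene stone px [235 218] [267 250] [ 505.3 -147.3] [ 47.7 113.2] 2.839
scene tin px [262 186] [276 204] [481.5 -14.6] [44.4 67.8] 2.157
scene gouge px [292 220] [325 256] [661.  -60.3] [ 21.9 149. ] 1.476
scene gouge px [324 202] [342 220] [672.9  64.7] [24.3 74.5] 1.472
scene tray px [159 249] [245 330] [ 489.1 -367.2] [169.8 199.8] 2.886
```

```bash
cat >>h.py <<'E'
def go(x,y,z,yaw):
    "turn about tool z, then shift in tool axes AFTER the turn and in current axes"
    from rig import sense
    from scipy.spatial.transform import Rotation as R
    s=sense(); p=s["eef_pos"]; y0=s["tcp_rot"][2]
    d=(yaw-y0+np.pi)%(2*np.pi)-np.pi
    Rc=R.from_euler("xyz",s["tcp_rot"]).as_matrix(); Rt=R.from_euler("xyz",[np.pi,0,yaw]).as_matrix()
    v=np.array([x,y,z])-p
    print("pos",p.round(1),"rpy",s["tcp_rot"].round(3),"F",s["contact_force"].round(1),"open",round(s["opening"],3),"t",round(s["clock"],1))
    print("turn z",round(-d,3),"full rotvec",R.from_matrix(Rc.T@Rt).as_rotvec().round(3),"shift now",(Rc.T@v).round(1),"shift after turn",(Rt.T@v).round(1))
E
python3 - <<'E'
from h import *
for n,(a,b,c,d) in(("top",(104,178,176,254)),("scene",(300,108,366,162))):
    f=load(f"pics/{n}0.pkl");hsv=cv2.cvtColor(f["color"],cv2.COLOR_RGB2HSV)
    h=hsv[b:d,a:c].astype(int); m=(h[...,1]<150)&(h[...,2]>130)
    q=np.concatenate(blobs(m))+[a,b]; print(n,q.min(0),q.max(0),*rect(ray(f,q,8)))
    cv2.imwrite(f"pics/rack_{n}.png",cv2.resize(f["color"][b:d,a:c,::-1],None,fx=8,fy=8))
go(459,109.5,300,-0.249)
E
```

```text
top [109 183] [169 249] [509.3 342.6] [130.9 157. ] 2.974
scene [312 120] [360 156] [524.7 335.8] [123.6 123.6] 1.392
pos [ 215.9 -586.3  404.1] rpy [-3.141  0.     0.353] F [-1.1  0.2 -0.1] open 1.0 t 0.1
turn z 0.602 full rotvec [-0.001  0.     0.602] shift now [ 468.6 -568.9  104.7] shift after turn [  64.1 -734.3  104.1]
```

View pics/rack_scene.png

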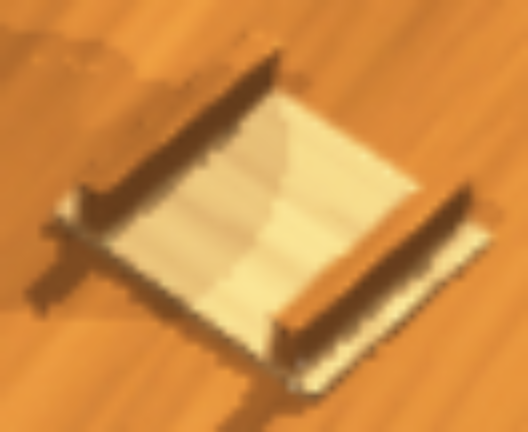

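```bash
python3 - <<'E'
from h import *
f=load("pics/scene0.pkl")
b,r_,l=ray(f,[(338.75,157),(361.25,137.4),(306.25,135.75)],8)
print("scene",(r_+l)/2,np.linalg.norm(b-r_),np.linalg.norm(b-l),np.arctan2(*(r_-b)[::-1]),np.arctan2(*(b-l)[::-1]))
f=load("pics/top0.pkl")
c=ray(f,np.array([(64,160),(200,178),(170,345),(31,320)])/2.9+[100,130],8)
print("top",c.round(1).tolist(),c.mean(0))
E
python3 -m creep '[[0,0,0.1,32,-25,5,0],[0,0,0.1,32,-25,5,0],[0,0,0.1,32,-25,5,0],[0,0,0.1,30,-28,5,0],[0,0,0.1,24,-32,5,0],[0,0,0.1,20,-35,5,0]]' 40
```

```text
scene [514.53474547 334.80794431] 119.39989346520579 143.20287631686452 1.387091299026002 -0.1238565202359225
top [[588.1, 386.2], [569.1, 266.1], [424.0, 289.1], [448.1, 409.6]] [507.3559281  337.75611832]
clock: 0.65
eef_pos: [369.6, -398.5, 372.3]
tcp_rot: [3.138, 0.0, -0.279]
contact_force: [-0.1, -0.8, -0.4]
opening: 1.001
```

```bash
python3 -c "
from h import *
go(459,109.5,300,-0.249)"
```

```text
pos [ 369.6 -398.5  372.3] rpy [ 3.138  0.    -0.279] F [-0.1 -0.8 -0.4] open 1.001 t 0.7
turn z -0.03 full rotvec [ 0.003  0.    -0.03 ] shift now [ -54.2 -513.2   70.7] shift after turn [ -38.6 -514.4   72.3]
```

```bash
python3 -m creep '[[0,0,0,-4,-40,6,0],[0,0,0,-4,-40,6,0],[0,0,0,-4,-40,6,0],[0,0,0,-4,-40,6,0],[0,0,0,-4,-40,6,0],[0,0,0,-4,-40,6,0],[0,0,0,-4,-40,6,0],[0,0,0,-4,-40,6,0],[0,0,0,-4,-40,6,0],[0,0,-0.03,-4,-40,6,0]]' 
python3 -c "
from h import *
go(459,109.5,300,-0.249)"
```

```text
clock: 1.48
eef_pos: [445.7, 6.4, 309.5]
tcp_rot: [3.138, -0.005, -0.259]
contact_force: [1.2, -1.1, -0.2]
opening: 1.002
pos [445.7   6.4 309.5] rpy [ 3.138 -0.005 -0.259] F [ 1.2 -1.1 -0.2] open 1.002 t 1.5
turn z -0.01 full rotvec [ 0.004 -0.005 -0.01 ] shift now [ -13.7 -103.1    9.1] shift after turn [ -12.6 -103.2    9.5]
```

```bash
python3 -m creep '[[0,0,0,-4,-35,5,0.3],[0.004,-0.005,-0.01,-4,-35,4,0.3],[0,0,0,-4,-30,0,0.3],[0,0,0,0,0,0,0.3]]' 
python3 - <<'E'
from h import *
from rig import grab_frame
f=grab_frame("wrist");pickle.dump(f,open("pics/wrist1.pkl","wb"));cv2.imwrite("pics/wrist1.png",f["color"][:,:,::-1])
go(459,109.5,180,-0.249)
E
```

```text
clock: 1.82
eef_pos: [459.5, 117.1, 298.9]
tcp_rot: [-3.14, 0.0, -0.242]
contact_force: [0.8, 0.1, 0.4]
opening: 0.7
pos [459.  115.5 298.6] rpy [-3.141e+00  1.000e-03 -2.410e-01] F [-1.  -0.4 -0.1] open 0.701 t 1.9
turn z 0.008 full rotvec [-0.001  0.001  0.008] shift now [  1.6   5.9 118.6] shift after turn [  1.5   5.9 118.6]
```

View pics/wrist1.png

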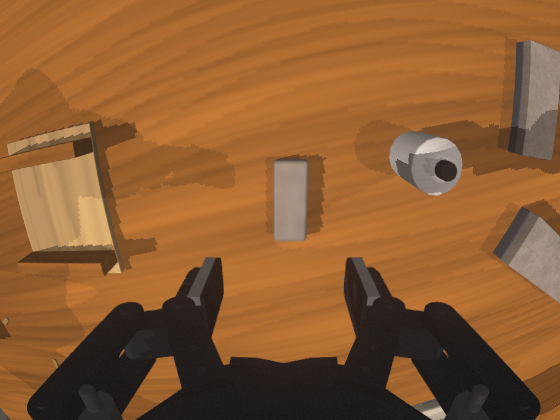

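The wrist view shows the slip at (290,200), centred between the fingers at column 283, with the tin at (427,162) and the rack at the left edge.

```bash
python3 - <<'E'
from h import *
f=load("pics/wrist1.pkl");hsv=cv2.cvtColor(f["color"],cv2.COLOR_RGB2HSV).astype(int)
a,b,c,d=262,148,325,250
h=hsv[b:d,a:c]
for q in blobs(h[...,1]<90): q=q+[a,b];print(q.min(0),q.max(0),*rect(ray(f,q,14)))
# board near corners
E
```

```text
[274 159] [307 240] [460.  112.1] [27.  69.8] 2.892
```

```bash
python3 -m creep '[[0,0,0.008,1,4,35,0.3],[0,0,0,0,0,35,0.3],[0,0,0,0,0,25,0.3],[0,0,0,0,0,15,0.3],[0,0,0,0,0,0,0.3]]'
python3 - <<'E'
from h import *
from rig import grab_frame
f=grab_frame("wrist");pickle.dump(f,open("pics/wrist2.pkl","wb"));cv2.imwrite("pics/wrist2.png",f["color"][:,:,::-1])
go(460,111,175,-0.249)
E
```

```text
clock: 2.28
eef_pos: [460.0, 109.8, 186.8]
tcp_rot: [-3.139, -0.005, -0.247]
contact_force: [-0.9, -0.9, 0.7]
opening: 0.695
pos [460.2 109.8 187.8] rpy [-3.139 -0.005 -0.247] F [-0.9 -0.1 -0.2] open 0.7 t 2.3
turn z 0.002 full rotvec [-0.003 -0.005  0.002] shift now [-0.6 -1.1 12.8] shift after turn [-0.5 -1.1 12.8]
```

View pics/wrist2.png

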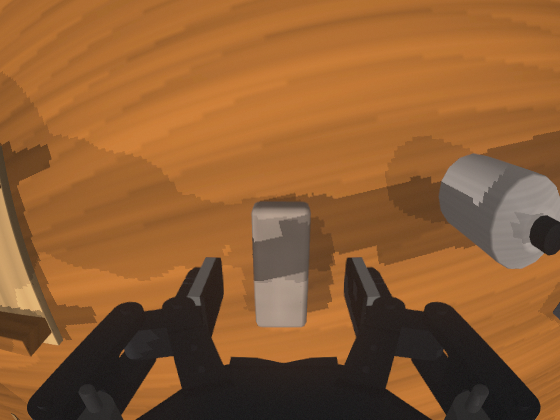

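The slip sits between the fingers, covering columns 253-310 and rows 203-326. I'll lower and close.

```bash
python3 -m creep '[[-0.003,-0.005,0,0,-1,8,0.3],[0,0,0,0,0,5,0.3],[0,0,0,0,0,0,0.3]]'
python3 -m creep '[[0,0,0,0,0,0,0.8],[0,0,0,0,0,0,0.8],[0,0,0,0,0,0,0.8],[0,0,0,0,0,0,0.8],[0,0,0,0,0,0,0.8]]' 40
```

```text
clock: 2.58
eef_pos: [461.6, 109.6, 176.1]
tcp_rot: [-3.141, -0.002, -0.249]
contact_force: [0.3, -1.1, 0.8]
opening: 0.701
clock: 3.0
eef_pos: [462.8, 109.7, 178.8]
tcp_rot: [-3.139, -0.006, -0.249]
contact_force: [-0.2, 0.0, -0.1]
opening: 0.314
```

```bash
python3 -m creep '[[0,0,0,0,0,-10,0.8],[0,0,0,0,0,-30,0.8],[0,0,0,0,0,-30,0.8],[0,0,0,0,0,-30,0.8],[0,0,0,0,0,0,0.8]]' 
python3 - <<'E'
from h import *
from rig import grab_frame
f=grab_frame("wrist");pickle.dump(f,open("pics/wrist3.pkl","wb"));cv2.imwrite("pics/wrist3.png",f["color"][:,:,::-1])
go(509,336,290,-0.165)
E
```

```text
clock: 3.42
eef_pos: [461.2, 109.6, 283.8]
tcp_rot: [-3.141, -0.002, -0.249]
contact_force: [2.7, 0.6, 0.1]
opening: 0.314
pos [460.6 109.5 282. ] rpy [ 3.141e+00 -1.000e-03 -2.490e-01] F [-0.7  0.3 -0.5] open 0.314 t 3.5
turn z -0.084 full rotvec [ 0.    -0.001 -0.084] shift now [  -8.8 -231.5   -8.1] shift after turn [  10.6 -231.4   -8. ]
```

View pics/wrist3.png

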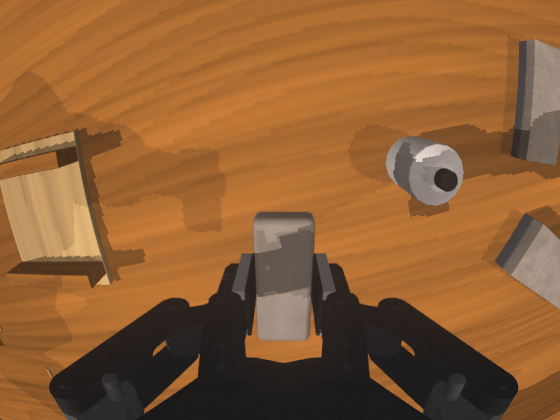

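The slip is held, covering columns 253-315 and rows 212-340. Next, the rack.

```bash
python3 -m creep '[[0,0,-0.04,1,-35,-2,0.8],[0,0,-0.044,1,-35,-2,0.8],[0,0,0,1,-35,-2,0.8],[0,0,0,1,-35,0,0.8],[0,0,0,2,-35,0,0.8],[0,0,0,0,0,0,0.8]]' 
python3 - <<'E'
from h import *
from rig import grab_frame
f=grab_frame("wrist");pickle.dump(f,open("pics/wrist4.pkl","wb"));cv2.imwrite("pics/wrist4.png",f["color"][:,:,::-1])
go(509,336,290,-0.165)
E
```

```text
clock: 3.97
eef_pos: [498.8, 285.0, 287.0]
tcp_rot: [3.141, -0.0, -0.166]
contact_force: [0.0, -0.7, 0.2]
opening: 0.307
pos [497.8 282.9 286.3] rpy [ 3.138e+00  2.000e-03 -1.650e-01] F [-0.  -0.4 -1.6] open 0.311 t 4.0
turn z -0.0 full rotvec [ 0.003  0.002 -0.   ] shift now [  2.3 -54.3  -3.9] shift after turn [  2.4 -54.3  -3.7]
```

View pics/wrist4.png

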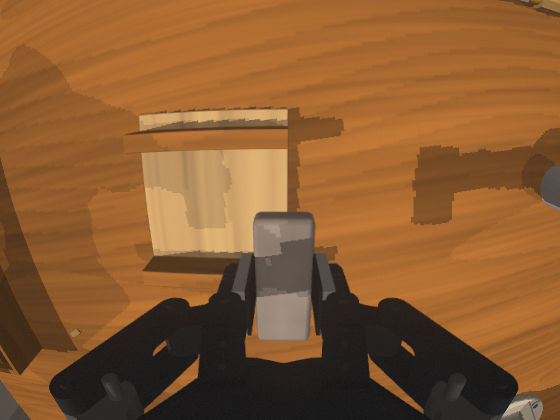

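```bash
python3 - <<'E'
from h import *
f=load("pics/wrist4.pkl")
cv2.imwrite("pics/w4c.png",cv2.resize(f["color"][95:290,110:310,::-1],None,fx=3,fy=3))
p=ray(f,[(288,108),(140,114),(288,150),(141,152),(152,257)],8)
print(p.round(1))
E
```

```text
[[574.2 269.2]
 [594.1 386.6]
 [542.3 274.5]
 [563.4 393.1]
 [470.  410.8]]
```

View pics/w4c.png

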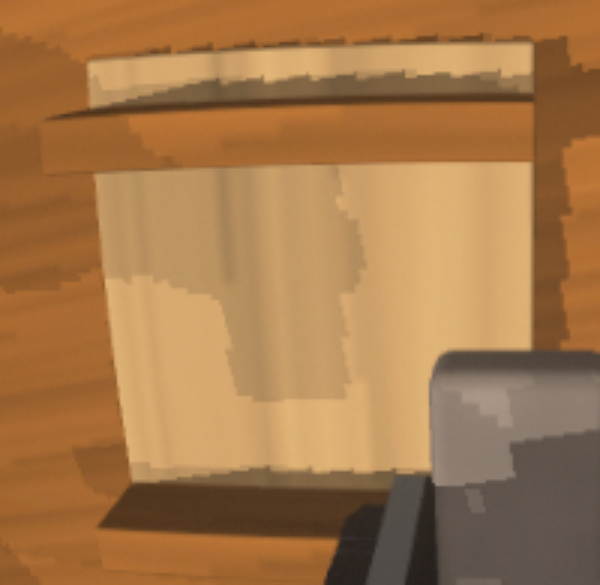

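The rack centre comes out near (509,339.5) with yaw -0.17. The far rail's base is at (141-288, 151) and the near rail's base-left corner at (152,257).

```bash
python3 -m creep '[[0,0,0.005,2,-30,0,0.8],[0.002,0.001,0,1,-27,0,0.8],[0,0,0,0,0,0,0.8],[0,0,0,0,0,0,0.8]]' 
python3 -c "
from h import *
go(510,339.5,188,-0.17)"
```

```text
clock: 4.35
eef_pos: [508.1, 337.6, 281.9]
tcp_rot: [3.133, 0.007, -0.17]
contact_force: [0.0, 0.7, -0.9]
opening: 0.314
pos [508.1 337.6 281.9] rpy [ 3.133  0.007 -0.17 ] F [ 0.   0.7 -0.9] open 0.314 t 4.3
turn z 0.0 full rotvec [0.008 0.007 0.   ] shift now [ 2.2 -3.  93.9] shift after turn [ 1.6 -2.2 93.9]
```

```bash
python3 -m creep '[[0.007,0.006,0,1,-1,30,0.8],[0,0,0,0,-1,25,0.8],[0,0,0,0,0,20,0.8],[0,0,0,0,0,0,0.8]]' 
python3 - <<'E'
from h import *
from rig import grab_frame
go(510,339.5,188,-0.17)
f=grab_frame("scene");cv2.imwrite("pics/s5.png",cv2.resize(f["color"][90:190,260:400,::-1],None,fx=5,fy=5))
E
```

```text
clock: 4.68
eef_pos: [508.0, 334.5, 204.5]
tcp_rot: [3.139, 0.002, -0.171]
contact_force: [-1.7, -0.1, -1.1]
opening: 0.317
pos [508.  334.5 204.5] rpy [ 3.139e+00  2.000e-03 -1.710e-01] F [-1.7 -0.1 -1.1] open 0.317 t 4.7
turn z -0.001 full rotvec [ 0.003  0.002 -0.001] shift now [ 1.1 -5.3 16.5] shift after turn [ 1.1 -5.3 16.5]
```

View pics/s5.png

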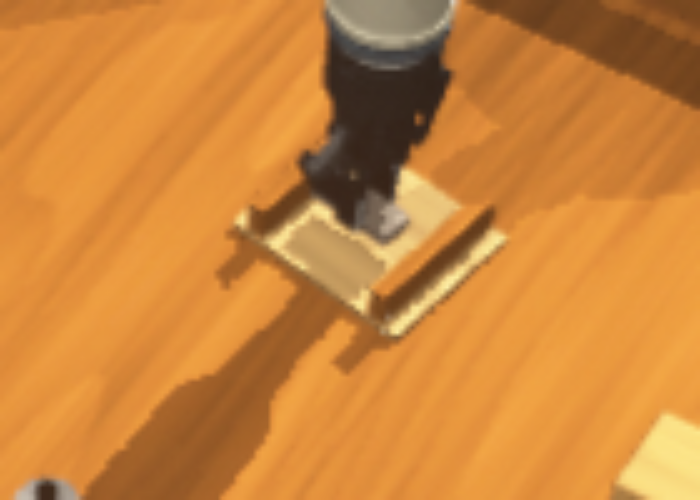

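```bash
python3 -m creep '[[0.003,0.002,0,1,-4,7,0.8],[0,0,0,0,0,4,0.8],[0,0,0,0,0,0,0.8]]'; python3 -m creep '[[0,0,0,0,0,2,0.8],[0,0,0,0,0,0,0.8]]'
```

```text
clock: 4.98
eef_pos: [511.0, 337.2, 196.7]
tcp_rot: [-3.14, -0.003, -0.173]
contact_force: [0.4, -0.1, 0.4]
opening: 0.316
clock: 5.15
eef_pos: [511.6, 337.3, 196.0]
tcp_rot: [-3.138, -0.004, -0.173]
contact_force: [0.1, -0.0, -0.1]
opening: 0.317
```

```bash
python3 -m creep '[[0,0,0,0,0,4,0.8],[0,0,0,0,0,2,0.8],[0,0,0,0,0,0,0.8]]'; python3 -m creep '[[0,0,0,0,0,3,0.8],[0,0,0,0,0,0,0.8]]'
```

```text
clock: 5.4
eef_pos: [512.2, 337.7, 191.1]
tcp_rot: [-3.137, -0.006, -0.173]
contact_force: [-0.5, -1.0, -0.5]
opening: 0.312
clock: 5.57
eef_pos: [512.2, 337.8, 187.9]
tcp_rot: [-3.136, -0.006, -0.172]
contact_force: [-0.8, -0.6, -0.1]
opening: 0.314
```

```bash
python3 -m creep '[[0,0,0,0,0,2,0.8],[0,0,0,0,0,0,0.8]]'
```

```text
clock: 5.73
eef_pos: [512.3, 338.0, 186.0]
tcp_rot: [-3.136, -0.007, -0.172]
contact_force: [-0.0, -0.2, -1.2]
opening: 0.316
```

```bash
python3 -m creep '[[0.004,-0.006,0,-2,0,2,0.8],[0,0,0,0,0,0,0.8]]'; python3 -m creep '[[0,0,0,0,0,1.5,0.8],[0,0,0,0,0,0,0.8]]'
```

```text
clock: 5.9
eef_pos: [512.8, 337.8, 186.5]
tcp_rot: [-3.131, -0.006, -0.17]
contact_force: [0.7, -0.1, -0.3]
opening: 0.313
clock: 6.07
eef_pos: [513.3, 337.8, 186.1]
tcp_rot: [-3.13, -0.007, -0.17]
contact_force: [-0.9, 0.4, -0.6]
opening: 0.313
```

```bash
python3 -m creep '[[0,0,0,0,0,0,0.5],[0,0,0,0,0,0,0.5],[0,0,0,0,0,0,0.5]]'; python3 -m creep '[[0,0,0,0,0,-10,0.4],[0,0,0,0,0,-30,0.4],[0,0,0,0,0,-35,0.4],[0,0,0,0,0,-35,0.4],[0,0,0,0,0,0,0.4]]'
python3 - <<'E'
from h import *
from rig import grab_frame
f=grab_frame("wrist");pickle.dump(f,open("pics/wrist6.pkl","wb"));cv2.imwrite("pics/wrist6.png",f["color"][:,:,::-1])
E
```

```text
clock: 6.32
eef_pos: [513.0, 338.0, 185.6]
tcp_rot: [-3.13, -0.007, -0.171]
contact_force: [-0.1, -0.2, -0.5]
opening: 0.5
clock: 6.73
eef_pos: [510.8, 336.5, 298.1]
tcp_rot: [-3.135, -0.001, -0.17]
contact_force: [1.2, -0.3, 0.7]
opening: 0.602
```

View pics/wrist6.png

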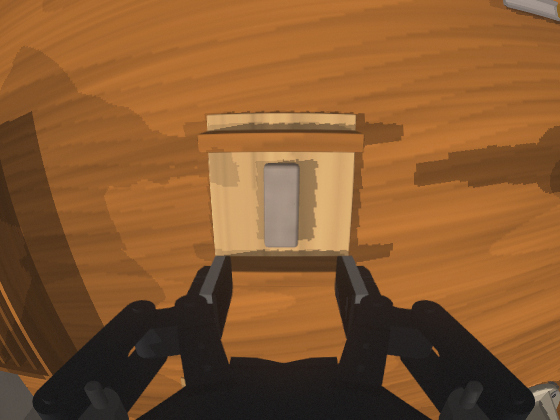

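The slip lies flat between the rails at (281,205), with near-equal gaps all round. I'll refine the rack pose from this view and work out the gouge approach.

```bash
python3 - <<'E'
from h import *
f=load("pics/wrist6.pkl")
p=ray(f,[(207,115),(356,115),(208,153),(354,152),(214,256),(350,256)],8)
print(p.round(1).tolist(), p[2:].mean(0), [np.arctan2(*(p[i]-p[i+1])[::-1]).round(3) for i in(0,2,4)])
print(ray(f,[(281,205)],22))
# gouge: balance pt ~ +18 towards blade from handle centre (660,-59)
go(661.5,-44,300,-0.09)
E
```

```text
[[593.3, 387.4], [573.1, 269.3], [562.5, 393.0], [543.3, 275.0], [470.8, 409.6], [450.7, 288.3]] [506.84681685 341.46285994] [np.float64(1.401), np.float64(1.409), np.float64(1.406)]
[[512.77546684 340.48740215]]
pos [510.1 336.1 295.7] rpy [-3.137e+00  1.000e-03 -1.700e-01] F [-0.9  0.   0.2] open 0.602 t 6.8
turn z -0.08 full rotvec [-0.005  0.001 -0.08 ] shift now [213.5 349.   -6.2] shift after turn [184.9 365.   -4.3]
```

```bash
python3 -m creep '[[0,0,0,20,33,0,0.3],[0,0,0,20,33,0,0.3],[0,0,0,20,33,0,0.3],[0,0,0,20,33,0,0.3],[0,0,0,20,33,0,0.3],[0,0,0,20,33,0,0.3],[0,0,0,20,33,0,0.3],[0,0,0,20,33,0,0.3],[0,0,0,20,33,0,0.3],[0,0,0,10,20,0,0.3]]'; python3 -m creep '[[0,0,-0.12,0,0,0,0.3],[0,0,-0.12,0,0,0,0.3],[0,0,-0.12,0,0,0,0.3],[0,0,-0.12,0,0,0,0.3],[0,0,-0.12,0,0,0,0.3],[0,0,-0.12,0,0,0,0.3],[0,0,-0.12,0,0,0,0.3],[0,0,-0.12,0,0,0,0.3],[0,0,-0.12,0,0,0,0.3],[0,0,-0.12,0,0,0,0.3]]'
python3 -c "
from h import *
go(661.5,-44,300,1.48)"
```

```text
clock: 7.62
eef_pos: [645.8, -17.3, 290.3]
tcp_rot: [-3.134, 0.005, -0.159]
contact_force: [-0.1, -0.1, -0.5]
opening: 0.699
clock: 8.45
eef_pos: [643.6, -25.6, 281.2]
tcp_rot: [-3.123, 0.001, 1.079]
contact_force: [1.1, -0.7, 0.4]
opening: 0.699
pos [643.6 -25.6 281.2] rpy [-3.123e+00  1.000e-03  1.079e+00] F [ 1.1 -0.7  0.4] open 0.699 t 8.4
turn z -0.401 full rotvec [-0.018 -0.002 -0.401] shift now [ -7.8  24.1 -19.3] shift after turn [-16.7  19.5 -18.8]
```

```bash
python3 -m creep '[[-0.01,0,-0.12,0,0,-5,0.3],[-0.005,0,-0.12,0,0,-5,0.3],[-0.005,0,-0.12,0,0,-5,0.3],[0,0,-0.03,-16,19,-2,0.3],[0,0,0,0,0,-1,0.3]]'
python3 - <<'E'
from h import *
from rig import grab_frame
f=grab_frame("wrist");pickle.dump(f,open("pics/wrist7.pkl","wb"));cv2.imwrite("pics/wrist7.png",f["color"][:,:,::-1])
go(661.5,-44,280,1.48)
E
```

```text
clock: 8.87
eef_pos: [658.8, -43.3, 295.0]
tcp_rot: [-3.136, -0.001, 1.495]
contact_force: [0.1, -0.6, 0.6]
opening: 0.702
pos [657.4 -42.1 294.6] rpy [-3.133e+00 -2.000e-03  1.493e+00] F [0.2 0.9 0.1] open 0.7 t 8.9
turn z 0.013 full rotvec [-0.008 -0.002  0.013] shift now [-1.6  4.3 14.5] shift after turn [-1.5  4.2 14.6]
```

View pics/wrist7.png

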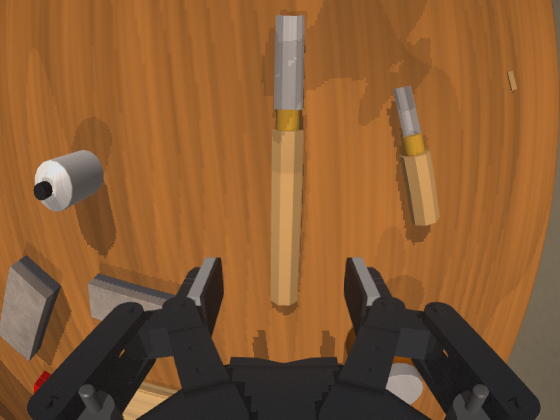

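The long gouge lies along column 287. Its handle runs from (285,303) to the ferrule at (288,130). The palm gouge, at (415,160), is well clear.

```bash
python3 - <<'E'
from h import *
f=load("pics/wrist7.pkl")
p=ray(f,[(284,303),(288,130),(288,108),(290,15)],20)
print(p.round(1).tolist(),np.arctan2(*(p[1]-p[0])[::-1]),np.linalg.norm(p[1]-p[0]),np.linalg.norm(p[2]-p[0]),np.linalg.norm(p[3]-p[0]))
E
```

```text
[[651.4, -133.4], [665.6, 17.5], [666.8, 34.1], [673.6, 105.8]] 1.4773854858647268 151.60963174617865 168.22676182443433 240.25135811579807
```

```bash
python3 -m creep '[[-0.008,-0.002,0.015,0,3,35,0.3],[0,0,0,0,0,35,0.3],[0,0,0,0,0,25,0.3],[0,0,0,0,0,7,0.3],[0,0,0,0,0,0,0.3]]'
python3 -c "
from h import *
go(660.5,-42.5,176,1.477)"
```

```text
clock: 9.33
eef_pos: [659.0, -41.3, 188.8]
tcp_rot: [-3.141, -0.0, 1.472]
contact_force: [-0.4, -0.6, 0.7]
opening: 0.697
pos [659.  -41.3 188.8] rpy [-3.141 -0.     1.472] F [-0.4 -0.6  0.7] open 0.697 t 9.3
turn z -0.005 full rotvec [-0.    -0.    -0.005] shift now [-1.1  1.6 12.8] shift after turn [-1.1  1.6 12.8]
```

```bash
python3 -m creep '[[0,0,-0.005,-1,1.5,8,0.3],[0,0,0,0,0,5,0.3],[0,0,0,0,0,1,0.3],[0,0,0,0,0,0,0.3]]'
python3 -m creep '[[0,0,0,0,0,0,0.85],[0,0,0,0,0,0,0.85],[0,0,0,0,0,0,0.85],[0,0,0,0,0,0,0.85],[0,0,0,0,0,0,0.85],[0,0,0,0,0,0,0.85]]' 60
```

```text
clock: 9.67
eef_pos: [660.9, -42.0, 176.0]
tcp_rot: [3.141, -0.001, 1.477]
contact_force: [0.4, 0.5, 0.4]
opening: 0.698
clock: 10.17
eef_pos: [662.3, -42.1, 179.8]
tcp_rot: [3.135, -0.001, 1.476]
contact_force: [0.5, 0.6, -1.0]
opening: 0.261
```

```bash
python3 -m creep '[[0,0,0,0,0,-8,0.85],[0,0,0,0,0,-25,0.85],[0,0,0,0,0,-35,0.85],[0,0,0,0,0,-35,0.85],[0,0,0,0,0,-5,0.85],[0,0,0,0,0,-2,0.85]]'
python3 - <<'E'
from h import *
from rig import grab_frame
f=grab_frame("wrist");pickle.dump(f,open("pics/wrist8.pkl","wb"));cv2.imwrite("pics/wrist8.png",f["color"][:,:,::-1])
E
```

```text
clock: 10.67
eef_pos: [660.3, -42.1, 293.6]
tcp_rot: [3.141, -0.001, 1.476]
contact_force: [-0.7, -0.1, -1.9]
opening: 0.265
```

View pics/wrist8.png

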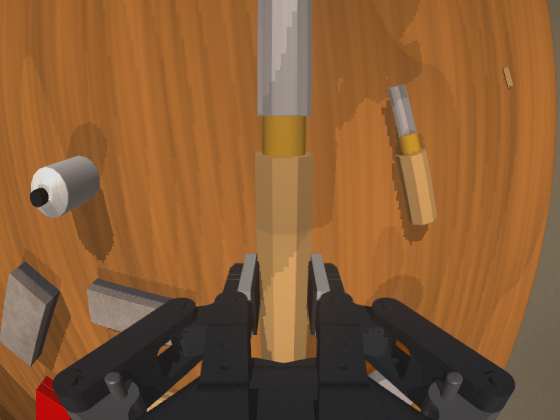

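```bash
python3 - <<'E'
from h import *
f=load("pics/wrist8.pkl")
p=ray(f,[(285,155),(284,116)],138); print(p)
go(493,343,300,2.977)
E
```

```text
[[666.98401776  17.5149898 ]
 [668.00604571  32.71746154]]
pos [660.9 -42.1 294.2] rpy [ 3.139e+00 -1.000e-03  1.476e+00] F [ 1.  -0.1 -0.5] open 0.261 t 10.7
turn z -1.501 full rotvec [ 2.000e-03  1.000e-03 -1.501e+00] shift now [ 367.6 -203.4   -6. ] shift after turn [228.7 352.4  -5.8]
```

The gouge is held level: its ferrule projects to y=17.5, the same as before the lift. Next I carry it to the rack.

```bash
python3 -m creep '[[0,0,0,33,-18,-1,0.85],[0,0,0,33,-18,-1,0.85],[0,0,0,33,-18,-1,0.85],[0,0,0,33,-18,-1,0.85],[0,0,0,33,-18,-1,0.85],[0,0,0,33,-18,-1,0.85],[0,0,0,33,-18,-1,0.85],[0,0,0,33,-18,-1,0.85],[0,0,0,33,-18,-1,0.85],[0,0,0,33,-18,-1,0.85]]'; python3 -m creep '[[0,0,-0.12,0,0,-2,0.85],[0,0,-0.12,0,0,-2,0.85],[0,0,-0.12,0,0,-2,0.85],[0,0,-0.12,0,0,-2,0.85],[0,0,-0.12,0,0,-2,0.85],[0,0,-0.12,0,0,-2,0.85],[0,0,-0.12,0,0,-2,0.85],[0,0,-0.12,0,0,-2,0.85],[0,0,-0.12,0,0,-2,0.85],[0,0,-0.12,0,0,-2,0.85]]'
python3 -c "
from h import *
go(493,343,300,2.977)"
```

```text
clock: 11.55
eef_pos: [506.7, 309.2, 292.9]
tcp_rot: [-3.135, 0.007, 1.465]
contact_force: [0.7, 0.8, -1.6]
opening: 0.266
clock: 12.38
eef_pos: [497.6, 316.7, 298.9]
tcp_rot: [-3.117, -0.017, 2.709]
contact_force: [-1.1, -0.1, -1.4]
opening: 0.259
pos [497.6 316.7 298.9] rpy [-3.117 -0.017  2.709] F [-1.1 -0.1 -1.4] open 0.259 t 12.4
turn z -0.268 full rotvec [-0.023 -0.02  -0.268] shift now [15.3 21.9 -1.4] shift after turn [ 8.9 25.2 -1.1]
```

```bash
python3 -m creep '[[-0.012,-0.01,-0.12,0,0,-2,0.85],[-0.01,-0.01,-0.12,0,0,-2,0.85],[0,0,-0.03,9,25,0,0.85],[0,0,0,0,0,0,0.85],[0,0,0,0,0,0,0.85]]'
python3 - <<'E'
from h import *
from rig import grab_frame
f=grab_frame("wrist");pickle.dump(f,open("pics/wrist9.pkl","wb"));cv2.imwrite("pics/wrist9.png",f["color"][:,:,::-1])
f=grab_frame("scene");cv2.imwrite("pics/s9.png",cv2.resize(f["color"][60:210,230:430,::-1],None,fx=4,fy=4))
go(493.7,342.6,235,2.977)
E
```

```text
clock: 12.8
eef_pos: [491.7, 342.1, 296.3]
tcp_rot: [-3.135, -0.007, 2.997]
contact_force: [-0.3, -1.3, -0.3]
opening: 0.264
pos [491.9 341.9 296.6] rpy [-3.135 -0.007  2.996] F [ 0.7 -0.3 -0.8] open 0.264 t 12.9
turn z 0.019 full rotvec [-0.007 -0.006  0.019] shift now [-2.1  1.4 61.6] shift after turn [-1.7  1.  61.6]
```

View pics/wrist9.png

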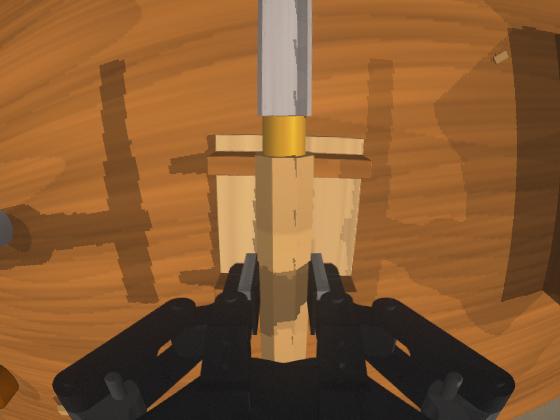

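View pics/s9.png

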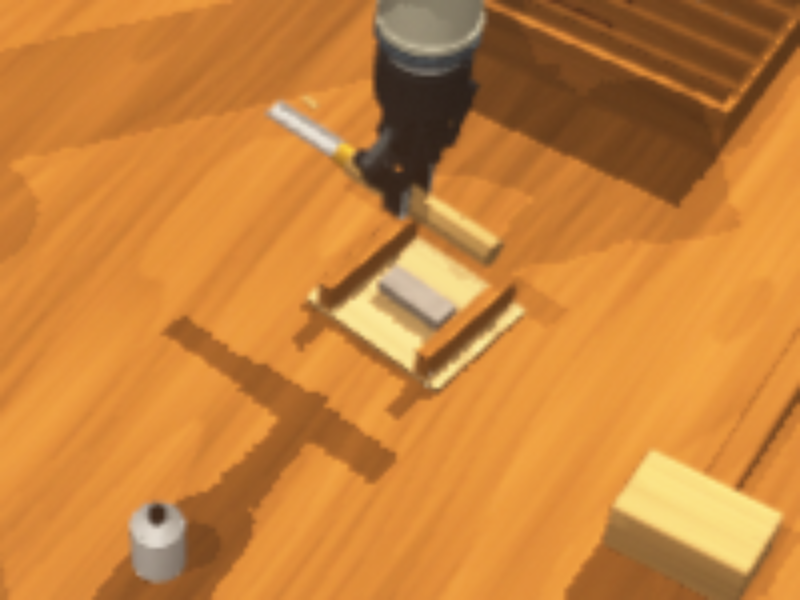

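The gouge hangs over the middle of the rack, square to the rails, with the slip at scene-crop (415,295). From this reversed view I cross-check the rack centre.

```bash
python3 - <<'E'
from h import *
f=load("pics/wrist9.pkl")
p=ray(f,[(215,136),(363,140),(217,177),(358,179),(220,272),(352,274)],8)
print(p.round(1).tolist(), p[2:].mean(0), [np.arctan2(*(p[i]-p[i+1])[::-1]).round(3) for i in(0,2,4)])
ex=np.array([.9865,-.164]);print((p[0]+p[1])/2+75*ex)
E
python3 -m creep '[[-0.006,-0.006,0.015,-1.5,1,25,0.85],[0,0,0,0,0,20,0.85],[0,0,0,0,0,10,0.85],[0,0,0,0,0,0,0.85]]'
```

```text
[[427.4, 294.6], [447.3, 412.5], [461.1, 290.0], [479.2, 405.2], [548.2, 274.1], [567.4, 393.8]] [513.94599583 340.77319891] [np.float64(-1.738), np.float64(-1.726), np.float64(-1.729)]
[511.3614691  341.21768435]
clock: 13.23
eef_pos: [493.9, 341.2, 239.7]
tcp_rot: [-3.141, 0.0, 2.977]
contact_force: [-1.0, 0.3, -1.7]
opening: 0.264
```

```bash
python3 -m creep '[[0,0,0,0,-2,8,0.85],[0,0,0,0,0,6,0.85],[0,0,0,0,0,0,0.85]]';python3 -m creep '[[0,0,0,0,0,4,0.85],[0,0,0,0,0,0,0.85]]'
```

```text
clock: 13.48
eef_pos: [493.9, 338.4, 225.1]
tcp_rot: [-3.141, 0.0, 2.975]
contact_force: [0.1, -0.2, -1.5]
opening: 0.256
clock: 13.65
eef_pos: [494.2, 338.4, 221.4]
tcp_rot: [-3.142, 0.001, 2.975]
contact_force: [-1.3, -0.1, -0.8]
opening: 0.258
```

```bash
python3 -m creep '[[0,0,0,0,4,1,0.85],[0,0,0,0,0,1,0.85],[0,0,0,0,0,0,0.85]]';python3 -m creep '[[0,0,0,0,0,2,0.85],[0,0,0,0,0,0,0.85]]'
```

```text
clock: 13.9
eef_pos: [495.4, 343.1, 220.4]
tcp_rot: [3.14, 0.002, 2.975]
contact_force: [-0.2, -0.2, -0.9]
opening: 0.263
clock: 14.07
eef_pos: [495.6, 343.5, 218.7]
tcp_rot: [3.139, 0.003, 2.975]
contact_force: [0.0, 0.1, -0.8]
opening: 0.259
```

```bash
python3 -m creep '[[0,0,0,0,0,2,0.85],[0,0,0,0,0,0,0.85]]'
```

```text
clock: 14.23
eef_pos: [495.7, 343.7, 216.9]
tcp_rot: [3.139, 0.004, 2.975]
contact_force: [-1.1, 0.4, -1.6]
opening: 0.261
```

```bash
python3 -m creep '[[0,0,0,0,0,2,0.85],[0,0,0,0,0,1,0.85]]'; python3 - <<'E'
from h import *
from rig import grab_frame
f=grab_frame("scene");cv2.imwrite("pics/s10.png",cv2.resize(f["color"][80:170,280:400,::-1],None,fx=6,fy=6))
E
```

```text
clock: 14.4
eef_pos: [495.9, 343.8, 216.6]
tcp_rot: [3.139, 0.003, 2.975]
contact_force: [-4.7, -2.6, 8.2]
opening: 0.262
```

View pics/s10.png

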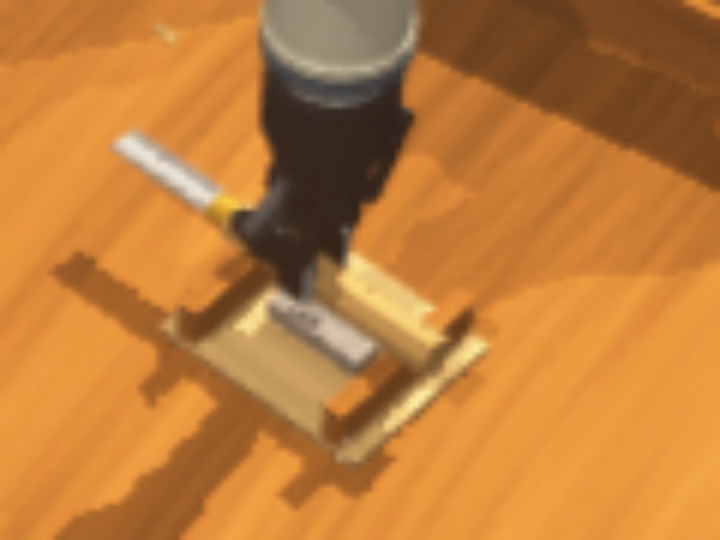

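Contact at 8 N: the handle spans both rails at crop (330-460, 270-370). Releasing.

```bash
python3 -m creep '[[0,0,0,0,0,-1,0.5],[0,0,0,0,0,0,0.5],[0,0,0,0,0,0,0.5],[0,0,0,0,0,0,0.4]]'; python3 -m creep '[[0,0,0,0,0,-8,0.4],[0,0,0,0,0,-25,0.4],[0,0,0,0,0,-30,0.4],[0,0,0,0,0,-30,0.3],[0,0,0,0,0,-5,0.3]]'
python3 - <<'E'
from h import *
from rig import grab_frame
f=grab_frame("wrist");pickle.dump(f,open("pics/wrist10.pkl","wb"));cv2.imwrite("pics/wrist10.png",f["color"][:,:,::-1])
f=grab_frame("scene");cv2.imwrite("pics/s11.png",cv2.resize(f["color"][80:170,280:400,::-1],None,fx=6,fy=6))
go(504,-145.5,300,2.85)
E
```

```text
clock: 14.78
eef_pos: [496.1, 343.8, 218.4]
tcp_rot: [3.138, 0.004, 2.975]
contact_force: [-0.1, -0.6, 0.5]
opening: 0.6
clock: 15.2
eef_pos: [494.7, 342.9, 317.9]
tcp_rot: [-3.14, -0.001, 2.975]
contact_force: [0.5, 1.7, 0.2]
opening: 0.699
pos [494.  342.4 315. ] rpy [-3.138e+00 -3.000e-03  2.975e+00] F [-0.6  0.4 -1.3] open 0.702 t 15.3
turn z 0.125 full rotvec [-0.004 -0.003  0.125] shift now [ -90.7 -479.4   16.4] shift after turn [-149.8 -464.4   15. ]
```

View pics/wrist10.png

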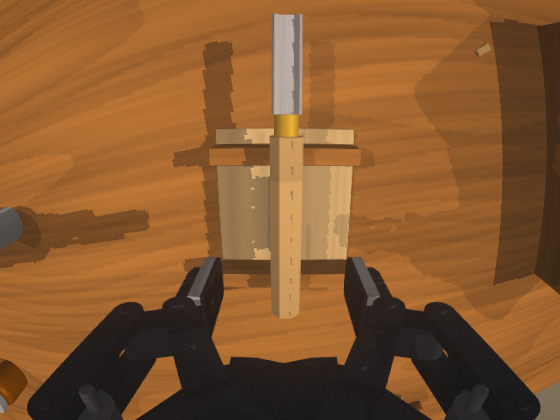

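View pics/s11.png

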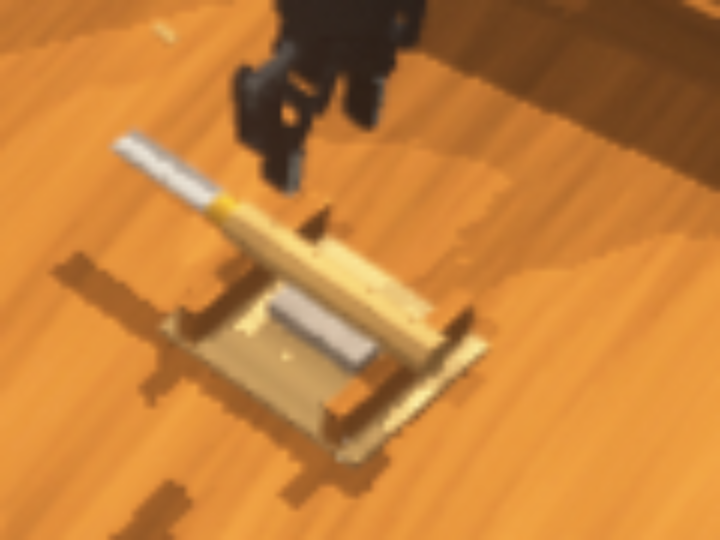

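The gouge rests square across both rails, with its handle from (286,317) to (287,137). The slip lies below it and to one side.

```bash
python3 - <<'E'
from h import *
f=load("pics/wrist10.pkl")
p=ray(f,[(286,315),(287,137)],58); c=p.mean(0); print(p.round(1),c)
q=ray(f,[(216,130),(355,130),(218,166),(353,166),(222,259),(348,259)],8); print(q[2:].mean(0),q[:2].mean(0)+75*np.array([.987,-.16]))
E
```

```text
[[587.6 330.1]
 [439.5 355.1]] [513.58333763 342.58254477]
[513.75881641 341.85720651] [511.111453   342.74432884]
```

```bash
python3 -m creep '[[0,0,0.06,-8,-38,0,0.1],[0,0,0.06,-8,-38,0,0.1],[0,0,0,-10,-38,0,0.1],[0,0,0,-12,-38,0,0.1],[0,0,0,-12,-38,0,0.1],[0,0,0,-12,-38,0,0.1],[0,0,0,-12,-38,0,0.1],[0,0,0,-12,-38,0,0.1],[0,0,0,-12,-38,0,0.1],[0,0,0,-12,-38,0,0.1]]'
python3 -c "
from h import *
go(504,-145.5,300,2.85)"
```

```text
clock: 16.13
eef_pos: [492.9, -62.6, 304.8]
tcp_rot: [-3.135, -0.014, 2.861]
contact_force: [1.3, 0.1, 0.0]
opening: 0.898
pos [492.9 -62.6 304.8] rpy [-3.135 -0.014  2.861] F [1.3 0.1 0. ] open 0.898 t 16.1
turn z 0.011 full rotvec [-0.006 -0.014  0.011] shift now [-33.7 -76.6   4.8] shift after turn [-34.5 -76.2   4.8]
```

```bash
python3 -m creep '[[-0.006,-0.014,0.01,-17,-38,2,0.1],[0,0,0,-17,-35,2,0.1],[0,0,0,0,0,0,0.1],[0,0,0,0,0,0,0.1]]'
python3 - <<'E'
from h import *
from rig import grab_frame
f=grab_frame("wrist");pickle.dump(f,open("pics/wrist11.pkl","wb"));cv2.imwrite("pics/wrist11.png",f["color"][:,:,::-1])
go(504,-145.5,300,2.85)
E
```

```text
clock: 16.47
eef_pos: [501.8, -151.2, 295.9]
tcp_rot: [-3.14, -0.006, 2.843]
contact_force: [-0.5, -0.2, 0.1]
opening: 0.901
pos [ 501.8 -150.8  295.9] rpy [-3.139 -0.006  2.844] F [-0.7 -0.5  0.2] open 0.897 t 16.5
turn z -0.006 full rotvec [-0.002 -0.006 -0.006] shift now [-0.5  5.7 -4.1] shift after turn [-0.5  5.7 -4.1]
```

View pics/wrist11.png

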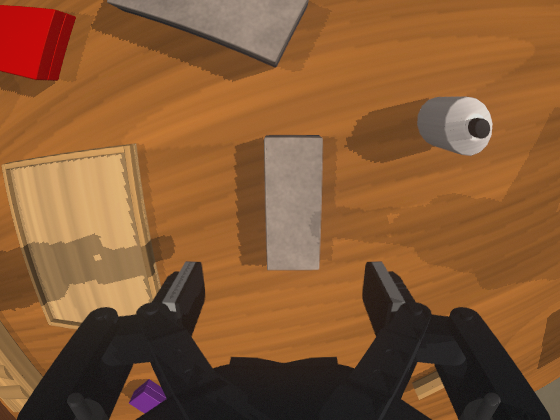

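The stone is at (294,203) with corners (265,138), (322,137), (320,270) and (268,270). The larger grey block is at the top, the tray at left and the tin at right.

```bash
python3 - <<'E'
from h import *
f=load("pics/wrist11.pkl")
p=ray(f,[(265,138),(322,137),(320,270),(268,270)],24); c=p.mean(0)
print(c,*rect(p))
t=ray(f,[(136,146),(4,164),(50,322)],14); print(t.round(1).tolist(), (t[0]+t[2])/2 , np.linalg.norm(t[0]-t[1]),np.linalg.norm(t[1]-t[2]))
go(c[0],c[1],200,2.85)
E
```

```text
[ 503.07063458 -142.49525967] [ 503.2 -142.9] [ 44.  110.8] 2.865
[[416.1, -252.9], [371.9, -417.7], [560.5, -467.5]] [ 488.29620659 -360.21659027] 170.59820654985955 195.06736963349616
pos [ 501.8 -150.8  295.9] rpy [-3.139 -0.006  2.844] F [-0.7 -0.5  0.2] open 0.897 t 16.5
turn z -0.006 full rotvec [-0.002 -0.006 -0.006] shift now [ 0.7  8.5 95.9] shift after turn [ 1.2  8.3 95.9]
```

```bash
python3 -m creep '[[0,-0.005,-0.01,1,7,35,0.1],[0,0,0,0,0,35,0.1],[0,0,0,0,0,25,0.1],[0,0,0,0,0,8,0.1],[0,0,0,0,0,0,0.1]]'
python3 -c "
from h import *
go(503,-144,184,2.855)"
```

```text
clock: 16.93
eef_pos: [502.5, -139.0, 188.9]
tcp_rot: [-3.14, -0.001, 2.859]
contact_force: [0.3, -1.2, -0.1]
opening: 0.899
pos [ 502.5 -139.   188.9] rpy [-3.140e+00 -1.000e-03  2.859e+00] F [ 0.3 -1.2 -0.1] open 0.899 t 16.9
turn z 0.004 full rotvec [-0.002 -0.001  0.004] shift now [-1.9 -4.6  4.9] shift after turn [-1.9 -4.6  4.9]
```

```bash
python3 -m creep '[[0,0,0,-1,-4,4,0.1],[0,0,0,0,0,1,0.1],[0,0,0,0,0,0,0.1]]'
python3 -m creep '[[0,0,0,0,0,0,0.4],[0,0,0,0,0,0,0.6],[0,0,0,0,0,0,0.6],[0,0,0,0,0,0,0.6],[0,0,0,0,0,0,0.6],[0,0,0,0,0,0,0.6]]' 80
```

```text
clock: 17.18
eef_pos: [502.8, -141.6, 185.0]
tcp_rot: [-3.14, -0.001, 2.862]
contact_force: [0.4, 0.5, 0.6]
opening: 0.901
clock: 17.68
eef_pos: [504.2, -142.3, 189.4]
tcp_rot: [-3.14, 0.006, 2.862]
contact_force: [0.0, 1.2, -3.8]
opening: 0.486
```

```bash
python3 -m creep '[[0,0,0,0,0,-8,0.6],[0,0,0,0,0,-20,0.6],[0,0,0,0,0,-30,0.6],[0,0,0,0,0,-30,0.6],[0,0,0,0,0,-5,0.6],[0,0,0,0,0,-2,0.6]]'
python3 - <<'E'
from h import *
from rig import grab_frame
f=grab_frame("wrist");pickle.dump(f,open("pics/wrist12.pkl","wb"));cv2.imwrite("pics/wrist12.png",f["color"][:,:,::-1])
ex=np.array([np.cos(-.255),np.sin(-.255)]);ey=np.array([-ex[1],ex[0]])
c=np.array([488.3,-365])
print("stone tgt",c+25*ey,"tin tgt",c-46*ey)
go(*(c+25*ey),290,np.pi-.255)
E
```

```text
clock: 18.18
eef_pos: [502.1, -141.6, 287.7]
tcp_rot: [-3.14, -0.001, 2.861]
contact_force: [-0.7, -0.0, -3.1]
opening: 0.484
stone tgt [ 494.60613522 -340.80841761] tin tgt [ 476.6967112 -409.5125116]
pos [ 502.5 -141.7  287.9] rpy [-3.14   0.     2.861] F [ 0.2  1.3 -2.9] open 0.485 t 18.2
turn z -0.025 full rotvec [-0.001  0.    -0.025] shift now [ -47.5 -193.5   -1.8] shift after turn [ -42.6 -194.6   -2.1]
```

View pics/wrist12.png

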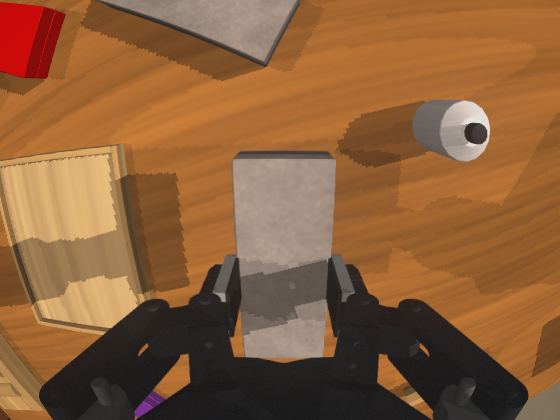

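The stone is held, covering columns 233-336 and rows 152-355, and the wrist carries about 3 N, its weight. Next, the tray.

```bash
python3 -m creep '[[0,0,-0.012,-9,-38,-2,0.6],[0,0,-0.012,-9,-38,-2,0.6],[0,0,0,-9,-38,-2,0.6],[0,0,0,-9,-38,-2,0.6],[0,0,0,-8,-30,-1,0.6],[0,0,0,0,0,-1,0.6],[0,0,0,0,0,-1,0.6]]'
python3 - <<'E'
from h import *
from rig import grab_frame
f=grab_frame("wrist");pickle.dump(f,open("pics/wrist13.pkl","wb"));cv2.imwrite("pics/wrist13.png",f["color"][:,:,::-1])
f=grab_frame("top");f2=f;pickle.dump(f,open("pics/top13.pkl","wb"));cv2.imwrite("pics/t13.png",cv2.resize(f["color"][140:300,340:520,::-1],None,fx=4,fy=3.7))
go(494.6,-341,215,2.886)
E
```

```text
clock: 18.82
eef_pos: [495.3, -334.3, 290.0]
tcp_rot: [3.14, -0.009, 2.891]
contact_force: [-1.0, 1.3, -3.3]
opening: 0.487
pos [ 495.5 -333.1  290.4] rpy [ 3.14  -0.009  2.893] F [-0.2  0.3 -3. ] open 0.487 t 18.9
turn z 0.007 full rotvec [ 0.001 -0.009  0.007] shift now [-1.7 -8.  75.3] shift after turn [-1.1 -7.9 75.4]
```

View pics/wrist13.png

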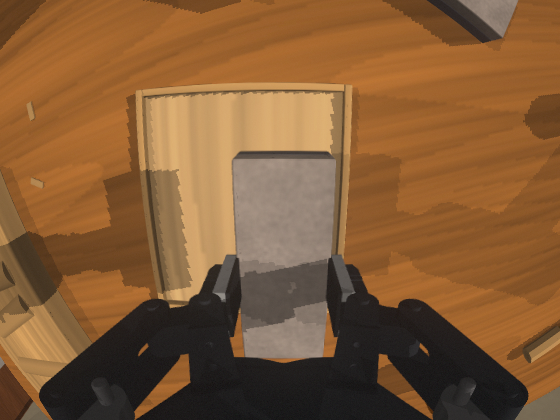

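The tray's near-base corners are at (137,91) and (351,87), with another at (160,303).

```bash
python3 - <<'E'
from h import *
f=load("pics/wrist13.pkl")
t=ray(f,[(351,87),(137,91),(160,303)],14); print(t.round(1).tolist(),(t[0]+t[2])/2,np.arctan2(*(t[0]-t[1])[::-1]),np.linalg.norm(t[0]-t[1]),np.linalg.norm(t[2]-t[1]))
E
```

```text
[[414.7, -259.8], [371.6, -421.6], [558.1, -470.7]] [ 486.38052958 -365.23802503] 1.3103947484060356 167.4192505540767 192.83177627178347
```

```bash
python3 -m creep '[[0,-0.008,0.008,-1,-8,30,0.6],[0,0,0,0,0,30,0.6],[0,0,0,0,0,15,0.6],[0,0,0,0,0,0,0.6]]'
python3 -c "
from h import *
go(494.6,-341,196,2.886)"
```

```text
clock: 19.25
eef_pos: [495.2, -336.3, 212.8]
tcp_rot: [3.14, 0.0, 2.889]
contact_force: [-0.7, 0.8, -3.5]
opening: 0.483
pos [ 495.2 -336.3  212.8] rpy [3.14  0.    2.889] F [-0.7  0.8 -3.5] open 0.483 t 19.2
turn z 0.003 full rotvec [0.002 0.    0.003] shift now [-0.6 -4.7 16.8] shift after turn [-0.6 -4.7 16.8]
```

```bash
python3 -m creep '[[0,0,0,0,-4,7,0.6],[0,0,0,0,0,4,0.6],[0,0,0,0,0,0,0.6]]'; python3 -m creep '[[0,0,0,0,0,3,0.6],[0,0,0,0,0,0,0.6]]'; python3 -m creep '[[0,0,0,0,0,2,0.6],[0,0,0,0,0,0,0.6]]'
```

```text
clock: 19.5
eef_pos: [494.5, -337.5, 201.0]
tcp_rot: [3.138, -0.002, 2.892]
contact_force: [-0.3, 1.3, -2.6]
opening: 0.48
clock: 19.67
eef_pos: [495.2, -337.3, 199.1]
tcp_rot: [3.139, -0.0, 2.893]
contact_force: [0.9, 0.4, -3.8]
opening: 0.485
clock: 19.83
eef_pos: [495.7, -337.6, 198.2]
tcp_rot: [3.14, 0.002, 2.893]
contact_force: [-0.3, 1.1, -2.8]
opening: 0.484
```

```bash
python3 -m creep '[[0,0,0,0,0,3,0.6],[0,0,0,0,0,0,0.6]]'; python3 -m creep '[[0,0,0,0,0,2,0.6],[0,0,0,0,0,0,0.6]]'
```

```text
clock: 20.0
eef_pos: [496.0, -337.8, 195.8]
tcp_rot: [3.14, 0.003, 2.893]
contact_force: [-0.3, 0.2, -3.1]
opening: 0.483
clock: 20.17
eef_pos: [496.3, -338.1, 194.5]
tcp_rot: [3.141, 0.005, 2.892]
contact_force: [-1.0, 0.0, -3.5]
opening: 0.488
```

```bash
python3 -m creep '[[0,0.004,0,0,0,2,0.6],[0,0,0,0,0,0,0.6]]'; python3 -m creep '[[0,0,0,0,0,2,0.6],[0,0,0,0,0,1,0.6]]'
```

```text
clock: 20.33
eef_pos: [497.1, -338.4, 194.9]
tcp_rot: [3.141, 0.002, 2.892]
contact_force: [-0.3, 0.5, -2.8]
opening: 0.482
clock: 20.5
eef_pos: [497.4, -338.6, 194.3]
tcp_rot: [3.141, 0.003, 2.892]
contact_force: [-4.8, 4.1, 13.9]
opening: 0.484
```

Contact at 14 N. Releasing.

```bash
python3 -m creep '[[0,0,0,0,0,-1,0.3],[0,0,0,0,0,0,0.3],[0,0,0,0,0,0,0.3]]'; python3 -m creep '[[0,0,0,0,0,-8,0.3],[0,0,0,0,0,-25,0.3],[0,0,0,0,0,-30,0.3],[0,0,0,0,0,-30,0.3],[0,0,0,0,0,-5,0.3]]'
python3 - <<'E'
from h import *
from rig import grab_frame
f=grab_frame("wrist");pickle.dump(f,open("pics/wrist14.pkl","wb"));cv2.imwrite("pics/wrist14.png",f["color"][:,:,::-1])
E
```

```text
clock: 20.75
eef_pos: [497.8, -339.0, 195.8]
tcp_rot: [-3.141, 0.005, 2.892]
contact_force: [0.1, -0.0, -0.2]
opening: 0.701
clock: 21.17
eef_pos: [496.6, -338.5, 295.3]
tcp_rot: [3.14, -0.001, 2.892]
contact_force: [0.8, -0.2, -0.1]
opening: 0.694
```

View pics/wrist14.png

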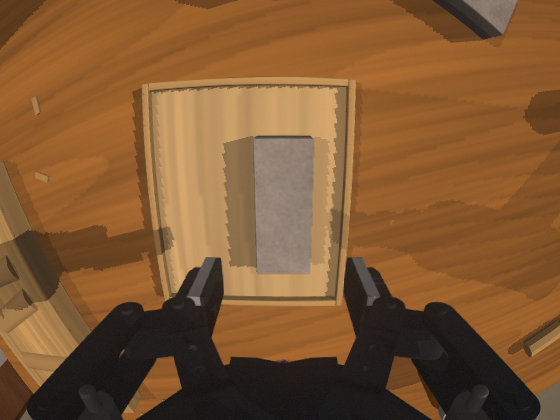

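The stone lies flat in the tray at (284,205), with room to its left for the tin.

```bash
python3 -m creep '[[0,0,0,10,35,0,0],[0,0,0,10,35,0,0],[0,0,0,10,35,0,0],[0,0,0,10,35,0,0],[0,0,0,10,35,0,0],[0,0,0,10,35,0,0],[0,0,0,8,30,0,0],[0,0,0,0,0,0,0]]'; python3 -m creep '[[0,0,0.12,0,0,-2,0],[0,0,0.12,0,0,-2,0],[0,0,0.12,0,0,-2,0],[0,0,0.12,0,0,-2,0],[0,0,0.12,0,0,-2,0],[0,0,0.12,0,0,-2,0],[0,0,0.12,0,0,-2,0],[0,0,0.12,0,0,-2,0],[0,0,0.12,0,0,-2,0],[0,0,0.12,0,0,-2,0]]'
python3 -c "
from h import *
go(472,0,300,1.316)"
```

```text
clock: 21.88
eef_pos: [487.8, -81.9, 291.5]
tcp_rot: [-3.141, -0.0, 2.885]
contact_force: [0.4, -0.7, -0.3]
opening: 0.997
clock: 22.72
eef_pos: [485.1, -80.4, 304.9]
tcp_rot: [-3.131, -0.001, 1.645]
contact_force: [-0.1, -0.2, -0.6]
opening: 0.998
pos [485.1 -80.4 304.9] rpy [-3.131e+00 -1.000e-03  1.645e+00] F [-0.1 -0.2 -0.6] open 0.998 t 22.7
turn z 0.329 full rotvec [-0.011  0.     0.329] shift now [81.2 -7.   5.1] shift after turn [ 74.6 -32.9   4.9]
```

```bash
python3 -m creep '[[-0.005,0,0.12,0,0,0,0],[-0.005,0,0.12,0,0,0,0],[0,0,0.09,0,0,0,0],[0,0,0,25,-16,0,0],[0,0,0,25,-16,0,0],[0,0,0,0,0,0,0],[0,0,0,0,0,0,0]]'
python3 - <<'E'
from h import *
from rig import grab_frame
f=grab_frame("wrist");pickle.dump(f,open("pics/wrist15.pkl","wb"));cv2.imwrite("pics/wrist15.png",f["color"][:,:,::-1])
go(472,0,300,1.316)
E
```

```text
clock: 23.3
eef_pos: [466.6, -24.9, 300.8]
tcp_rot: [-3.137, 0.002, 1.289]
contact_force: [0.5, -0.8, 0.9]
opening: 0.998
pos [466.5 -25.1 300.7] rpy [-3.136e+00  2.000e-03  1.288e+00] F [-0.6  1.  -0.2] open 0.998 t 23.4
turn z -0.028 full rotvec [-0.005  0.002 -0.028] shift now [25.6 -1.7  0.7] shift after turn [25.7 -1.   0.7]
```

View pics/wrist15.png

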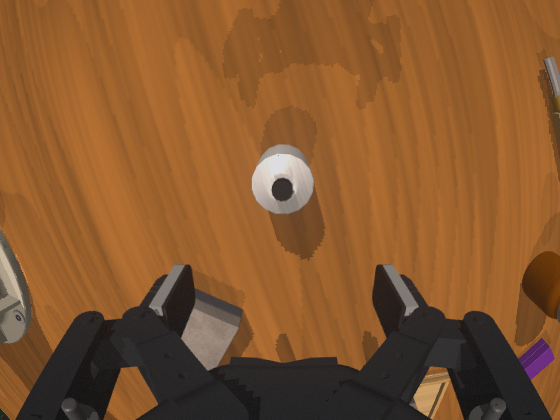

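The tin's cap is at (282,189), centred between the fingers. The larger grey block at (210,325) is well below and behind them.

```bash
python3 - <<'E'
from h import *
f=load("pics/wrist15.pkl")
p=ray(f,[(282,189)],70)[0]; print(p, ray(f,[(282,184)],52)); go(p[0],p[1],200,1.316)
E
```

```text
[472.23983445   0.73317982] [[ 4.71777956e+02 -3.21780944e-01]]
pos [466.5 -25.1 300.7] rpy [-3.136e+00  2.000e-03  1.288e+00] F [-0.6  1.  -0.2] open 0.998 t 23.4
turn z -0.028 full rotvec [-0.005  0.002 -0.028] shift now [ 26.6  -1.1 100.6] shift after turn [ 26.4  -0.9 100.7]
```

```bash
python3 -m creep '[[-0.004,0.002,-0.028,25,-1,0,0],[0,0,0,0,0,0,0],[0,0,0,0,0,35,0],[0,0,0,0,0,30,0],[0,0,0,0,0,20,0],[0,0,0,0,0,0,0]]'
python3 -c "
from h import *
go(472,0,200,1.316)"
```

```text
clock: 23.85
eef_pos: [476.2, -4.5, 213.9]
tcp_rot: [3.135, -0.001, 1.316]
contact_force: [-1.2, -0.1, 0.4]
opening: 0.999
pos [476.2  -4.5 213.9] rpy [ 3.135e+00 -1.000e-03  1.316e+00] F [-1.2 -0.1  0.4] open 0.999 t 23.9
turn z -0.0 full rotvec [ 0.006 -0.001 -0.   ] shift now [ 3.3 -5.3 13.9] shift after turn [ 3.3 -5.2 13.9]
```

```bash
python3 -m creep '[[0.006,-0.001,0,3,-5,8,0],[0,0,0,0,0,5,0],[0,0,0,0,0,0,0],[0,0,0,0,0,0,0]]'
python3 -c "
from h import *
go(472,0,200,1.316)"
python3 -m creep '[[0,0,0,0,0,0,0.4],[0,0,0,0,0,0,0.6],[0,0,0,0,0,0,0.6],[0,0,0,0,0,0,0.6],[0,0,0,0,0,0,0.6],[0,0,0,0,0,0,0.6]]' 50
```

```text
clock: 24.18
eef_pos: [472.6, -2.0, 200.7]
tcp_rot: [-3.141, 0.001, 1.314]
contact_force: [0.0, -0.8, 0.1]
opening: 1.001
pos [472.6  -2.  200.7] rpy [-3.141e+00  1.000e-03  1.314e+00] F [ 0.  -0.8  0.1] open 1.001 t 24.2
turn z -0.002 full rotvec [-0.001  0.001 -0.002] shift now [ 1.8 -1.1  0.7] shift after turn [ 1.8 -1.   0.7]
clock: 24.68
eef_pos: [473.8, -2.1, 204.2]
tcp_rot: [3.137, -0.0, 1.314]
contact_force: [-1.3, -0.9, -1.8]
opening: 0.5
```

```bash
python3 -m creep '[[0,0,0,0,0,-8,0.6],[0,0,0,0,0,-20,0.6],[0,0,0,0,0,-30,0.6],[0,0,0,0,0,-30,0.6],[0,0,0,0,0,-5,0.6],[0,0,0,0,0,-2,0.6]]'
python3 - <<'E'
from h import *
from rig import grab_frame
f=grab_frame("wrist");cv2.imwrite("pics/wrist16.png",f["color"][:,:,::-1])
ex=np.array([np.cos(-.258),np.sin(-.258)]);ey=np.array([-ex[1],ex[0]])
t=np.array([488,-365.5])-42*ey;print(t)
go(*t,310,1.316)
E
```

```text
clock: 25.18
eef_pos: [472.3, -1.9, 303.6]
tcp_rot: [3.141, 0.001, 1.315]
contact_force: [-1.1, 0.2, -0.7]
opening: 0.496
[ 477.28381512 -406.10989266]
pos [472.6  -1.9 303.7] rpy [3.14  0.    1.315] F [ 0.2 -0.6 -0.9] open 0.493 t 25.2
turn z -0.001 full rotvec [ 0.001  0.    -0.001] shift now [-389.9  106.9   -6. ] shift after turn [-390.   106.4   -6.3]
```

View pics/wrist16.png

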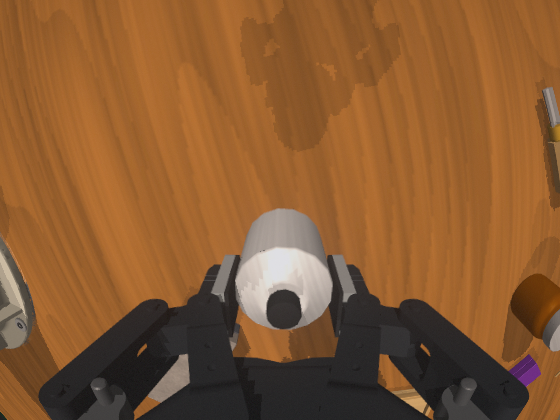

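The tin is held upright at (284,268).

```bash
python3 -m creep '[[0,0,0,-37,10,-1,0.6],[0,0,0,-37,10,-1,0.6],[0,0,0,-37,10,-1,0.6],[0,0,0,-37,10,-1,0.6],[0,0,0,-37,10,-1,0.6],[0,0,0,-37,10,-1,0.6],[0,0,0,-37,10,-1,0.6],[0,0,0,-37,10,-1,0.6],[0,0,0,-37,10,-1,0.6],[0,0,0,-37,10,-1,0.6]]'
python3 -c "
from h import *
go(477.5,-406,280,1.316)"
```

```text
clock: 26.07
eef_pos: [473.6, -393.4, 300.8]
tcp_rot: [-3.129, -0.006, 1.327]
contact_force: [0.0, 0.2, -2.1]
opening: 0.494
pos [ 473.6 -393.4  300.8] rpy [-3.129 -0.006  1.327] F [ 0.   0.2 -2.1] open 0.494 t 26.1
turn z 0.011 full rotvec [-0.013 -0.006  0.011] shift now [-11.4   7.1  20.6] shift after turn [-11.2   6.9  20.8]
```

```bash
python3 -m creep '[[-0.013,-0.006,0.011,0,3,0,0.6],[0,0,0,0,0,0,0.6],[0,0,0,0,0,0,0.6]]'
python3 - <<'E'
from h import *
from rig import grab_frame
f=grab_frame("wrist");cv2.imwrite("pics/wrist17.png",f["color"][:,:,::-1])
go(477.5,-406,280,1.316)
E
```

```text
clock: 26.32
eef_pos: [474.9, -401.6, 295.9]
tcp_rot: [-3.14, 0.001, 1.309]
contact_force: [0.2, 0.4, -1.1]
opening: 0.489
pos [ 474.9 -400.9  295.7] rpy [-3.139  0.     1.309] F [-0.1  0.4 -1.2] open 0.494 t 26.4
turn z -0.007 full rotvec [-0.003  0.    -0.007] shift now [-4.2  3.9 15.7] shift after turn [-4.3  3.8 15.7]
```

View pics/wrist17.png

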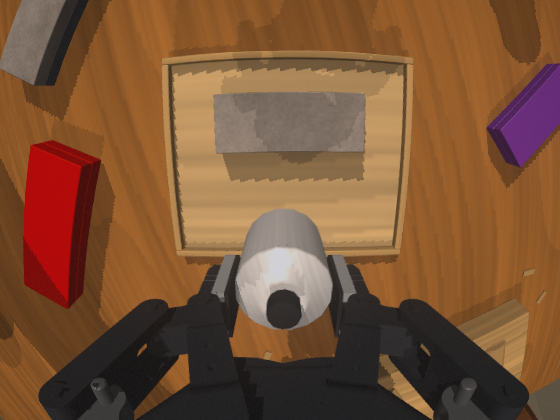

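The tray is seen whole, with corners (164,60), (412,59), (400,252) and (178,252), and the stone is at (290,123). I check the tin target against this view.

```bash
python3 - <<'E'
from h import *
from rig import grab_frame
f=grab_frame("wrist");f["fish"]=True
t=ray(f,[(164,60),(412,59),(400,252),(178,252)],14);print(t.round(1).tolist(),t.mean(0))
s=ray(f,[(214,95),(364,95),(364,152),(217,152)],30);print(s.round(1).tolist(),s.mean(0))
E
python3 -m creep '[[-0.003,0,-0.007,-4,3,25,0.6],[0,0,0,0,0,25,0.6],[0,0,0,0,0,20,0.6],[0,0,0,0,0,0,0.6]]'
```

```text
[[414.1, -260.5], [604.6, -309.4], [564.2, -470.5], [372.4, -419.3]] [ 488.82118476 -364.91301676]
[[448.7, -302.8], [553.8, -330.3], [544.3, -371.6], [438.9, -343.8]] [ 496.4092523  -337.11674439]
clock: 26.75
eef_pos: [478.2, -400.2, 225.5]
tcp_rot: [3.14, 0.0, 1.324]
contact_force: [-1.0, 0.5, -1.9]
opening: 0.493
```

```bash
python3 -m creep '[[0,0,0.005,-5,0,6,0.6],[0,0,0,0,0,4,0.6],[0,0,0,0,0,0,0.6]]'; python3 -m creep '[[0,0,0,0,0,2,0.6],[0,0,0,0,0,2,0.6],[0,0,0,0,0,0,0.6]]'
```

```text
clock: 27.0
eef_pos: [477.7, -402.9, 215.8]
tcp_rot: [3.141, -0.001, 1.322]
contact_force: [0.4, 0.2, -1.5]
opening: 0.496
clock: 27.25
eef_pos: [478.5, -403.1, 214.0]
tcp_rot: [3.138, 0.001, 1.322]
contact_force: [-0.1, 0.4, -1.7]
opening: 0.492
```

```bash
python3 -m creep '[[0.003,0,0,0,0,3,0.6],[0,0,0,0,0,0,0.6]]'; python3 -m creep '[[0,0,0,0,0,2,0.6],[0,0,0,0,0,0,0.6]]';  python3 -m creep '[[0,0,0,0,0,2,0.6],[0,0,0,0,0,0,0.6]]'
```

```text
clock: 27.42
eef_pos: [478.8, -403.4, 211.8]
tcp_rot: [3.14, 0.002, 1.322]
contact_force: [-1.2, 0.5, -1.5]
opening: 0.499
clock: 27.58
eef_pos: [478.9, -403.6, 210.0]
tcp_rot: [3.139, 0.002, 1.322]
contact_force: [0.2, 0.6, -2.4]
opening: 0.492
clock: 27.75
eef_pos: [479.2, -404.1, 210.0]
tcp_rot: [3.138, 0.003, 1.322]
contact_force: [0.6, -0.0, -0.8]
opening: 0.494
```

```bash
python3 -m creep '[[0,0,0,0,0,2,0.6],[0,0,0,0,0,1,0.6]]'
```

```text
clock: 27.92
eef_pos: [479.5, -404.5, 209.5]
tcp_rot: [3.137, 0.003, 1.322]
contact_force: [-3.9, 5.2, 11.7]
opening: 0.498
```

```bash
python3 -m creep '[[0,0,0,0,0,-1,0.3],[0,0,0,0,0,0,0.2],[0,0,0,0,0,0,0.1],[0,0,0,0,0,0,0.1]]'; python3 -m creep '[[0,0,0,0,0,-8,0.1],[0,0,0,0,0,-25,0.1],[0,0,0,0,0,-35,0.1],[0,0,0,0,0,-35,0.1],[0,0,0,0,0,-20,0.1],[0,0,0,-20,0,0,0.1],[0,0,0,-30,0,0,0.1],[0,0,0,-30,0,0,0.1],[0,0,0,-30,0,0,0.1],[0,0,0,0,0,0,0.1]]'
python3 - <<'E'
from h import *
from rig import grab_frame
f=grab_frame("wrist");cv2.imwrite("pics/wrist18.png",f["color"][:,:,::-1])
f=grab_frame("scene");cv2.imwrite("pics/s18.png",f["color"][:,:,::-1]);pickle.dump(f,open("pics/scene18.pkl","wb"))
f=grab_frame("top");cv2.imwrite("pics/t18.png",f["color"][:,:,::-1]);pickle.dump(f,open("pics/top18.pkl","wb"))
E
```

```text
clock: 28.25
eef_pos: [479.7, -404.8, 210.9]
tcp_rot: [3.136, 0.004, 1.322]
contact_force: [0.2, 0.1, 0.3]
opening: 0.902
clock: 29.08
eef_pos: [451.8, -512.9, 344.5]
tcp_rot: [3.136, 0.005, 1.326]
contact_force: [0.1, 0.4, -0.5]
opening: 0.903
```

View pics/wrist18.png

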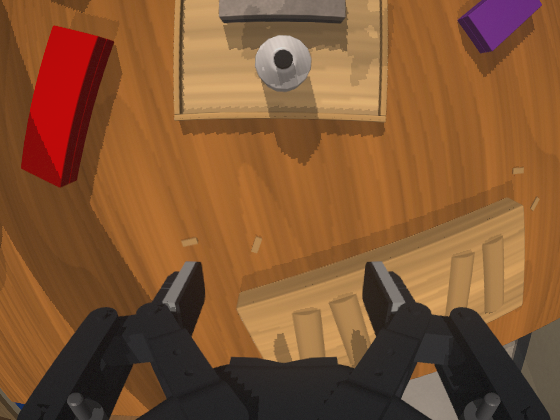

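View pics/s18.png

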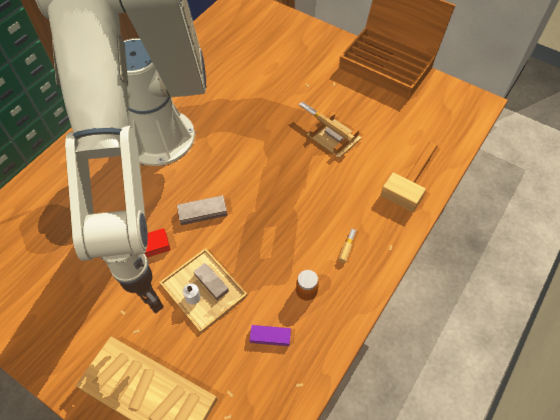

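View pics/t18.png

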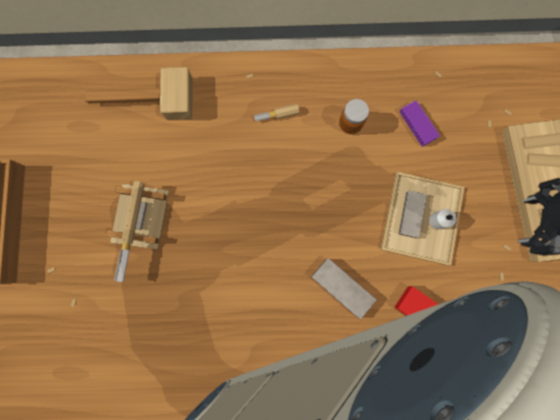

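Everything looks in place: stone and tin in the tray at top-view (413,214) and (444,218), gouge across the rack at (132,214), palm gouge and jar where they were. I check the numbers.

```bash
python3 - <<'E'
from h import *
f=load("pics/top18.pkl");g=load("pics/scene18.pkl")
cv2.imwrite("pics/c1.png",np.hstack([cv2.resize(f["color"][170:290,100:180,::-1],(400,600)),cv2.resize(g["color"][90:165,290:370,::-1],(400,375)).repeat(1,0) if 0 else cv2.copyMakeBorder(cv2.resize(g["color"][90:165,290:370,::-1],(400,375)),0,225,0,0,cv2.BORDER_CONSTANT)]))
hs={}
for n in("top0","top18"):
    q=load(f"pics/{n}.pkl");h=cv2.cvtColor(q["color"],cv2.COLOR_RGB2HSV).astype(int)
    for k,(a,b,c,d,z) in dict(jar=(338,96,370,136,85),palm=(250,100,302,126,24)).items():
        m=(h[b:d,a:c,1]<(90 if k=="jar" else 150))&(h[b:d,a:c,2]>130)
        for w in blobs(m): print(n,k,*rect(ray(q,w+[a,b],z)))
E
```

```text
top0 jar [ 740.8 -201.4] [55.6 57.3] 1.523
top0 palm [756.6  27.7] [24.1 45.4] 1.8
top0 palm [773.3 -36.8] [30.7 66.6] 1.773
top18 jar [ 740.8 -201.4] [55.6 57.3] 1.523
top18 palm [757.5  27.7] [24.6 46.3] 1.881
top18 palm [773.7 -37. ] [31.5 67.3] 1.781
```

View pics/c1.png

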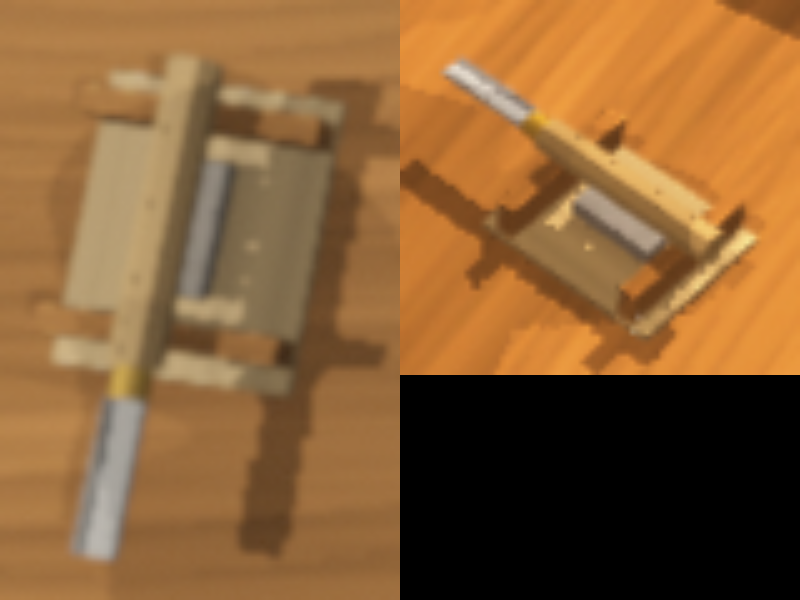

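```bash
python3 - <<'E'
from h import *
from rig import sense
f=load("pics/top18.pkl");g=load("pics/scene18.pkl")
a=ray(f,[(138,181.8),(125.6,243.4)],60);b=ray(g,np.array([(715-400,245),(530-400,125)])/5+[290,90],58)
C=np.array([510,340.5]);ex=np.array([np.cos(-.162),np.sin(-.162)]);ey=np.array([-ex[1],ex[0]])
for p in(a,b):
    c=p.mean(0)-C; d=p[0]-p[1]; print(p.mean(0).round(1),"rack xy",(c@ex).round(1),(c@ey).round(1),"ang",np.arctan2(d[1],d[0]).round(3),np.linalg.norm(d).round(1))
# tray
C=np.array([488.5,-365.2]);ex=np.array([np.cos(-.26),np.sin(-.26)]);ey=np.array([-ex[1],ex[0]])
h=cv2.cvtColor(f["color"],cv2.COLOR_RGB2HSV).astype(int)
for nm,(x0,y0,x1,y1),z in(("stone",(398,188,427,240),30),("tin",(429,205,458,232),58)):
    for w in blobs(h[y0:y1,x0:x1,1]<70):
        r_=rect(ray(f,w+[x0,y0],z)); c=r_[0]-C; print(nm,r_,"tray xy",c@ex,c@ey)
print(sense()["qvel"].round(3))
E
```

```text
[509.7 339.1] rack xy -0.1 -1.5 ang -0.166 149.9
[511.9 334.9] rack xy 2.8 -5.2 ang -0.138 161.5
stone (array([ 495.4, -336.5]), array([ 49.5, 112.1]), 2.893) tray xy -0.7101209901767297 29.509248180516384
tin (array([ 477.1, -395.2]), array([44.8, 65.6]), 1.793) tray xy -3.3044291939687755 -31.92241763560596
[ 0.019 -0.005  0.018  0.003 -0.001  0.002]
```

```bash
python3 -m creep '[[0,0,0,0,0,0,0.1],[0,0,0,0,0,0,0.1],[0,0,0,0,0,0,0.1]]'; python3 -c "
from rig import job; print(job.sign_off())"
```

```text
clock: 29.48
eef_pos: [453.6, -505.5, 343.1]
tcp_rot: [3.139, -0.001, 1.329]
contact_force: [0.3, -0.2, 0.4]
opening: 0.895
the job is handed in; nothing more can be done
None
```

Both kits are made up and the job is handed in at about 29.5 s of the 109 s; sign-off gave no verdict.

**Carving kit:**
- The slip lies flat on the rack board between the rails, about 3 mm from the centre.
- The long gouge rests across both rails above it. The top view puts its middle within 2 mm of the rack centre, square to within about 0.01 rad.
- The scene view put the gouge about 3 and 5 mm off centre, still inside tolerance. That view gave the handle as 161 mm long instead of 150, so I trust it less.

**Sharpening kit:**
- I used the smaller of the two grey blocks as the bench stone. It lies flat in the tray at about (-1, +29) mm from the tray centre.
- The tin stands upright beside it. I released it at about -40 mm in the tray's y. The last top-view mask gave -32 mm, but that blob took in the tin's side as well as its top.

**Other checks:** Both stones were set down before release, with little wrist-force reading for the slip (it only stopped descending) and 14 N for the bench stone. The jar and the short gouge measured within 1 mm of where they started. At hand-in the gripper was clear of everything and read no contact force.

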